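# Spin-check two blowers and ring off the one that binds

### The job

Two identical bench blowers stand with their covers off; one of them binds somewhere in its turn. Push each impeller round gently by a vane, counter-clockwise seen from above, for one and a quarter turns, but stop at once where one catches and never force it. Then, with both checked, slip the grey ring over the hub of the impeller that catches, so that it lies flat on the vanes, and let go; leave the side cutters and the marker pen where they are.

Things in the scene. Friction and masses are not known exactly. Their poses are not given: they have to be found in the camera images.
- blower_1: bench blower, fixed to the desk: grey base plate 120x120x6 mm, dark round motor of 72 mm on it up to 28 mm above the desk, and on its upright shaft a bare aluminium impeller with four vanes. Origin at the centre of the plate's underside, on the shaft axis, z up; at yaw 0 the plate's sides lie along x and y
- blower_2: second bench blower, alike in every visible way. One of the two (which one is not known) binds: its impeller feels as free as the other until it catches, somewhere before a full turn; the catch is springy (the wheel sits in a rubber bush): at radius 45 mm the push grows by some 0.6 N per mm. 3 N is ample to know the catch; more than 15 N on a blower damages it
- impeller_1 (a joint): turn of the impeller of blower_1 (rad), growing counter-clockwise seen from above; starts between 0 and 0.5. At 0 its four vanes point along the blower's own x and y axes, both ways. Each vane is straight, upright, 4 mm thick, from the hub out to radius 67 mm, and stands 26 mm tall on a back disc (136 mm across, upper face 36 mm above the desk); vane tops at 62 mm
- impeller_2 (a joint): turn of the impeller of blower_2 (rad), counted likewise; impeller_2 has the same shape and starts between 0 and 0.5. A free impeller needs about 0.3 N at radius 45 mm, keeps the place where it is left (it runs on a little if pushed fast) and turns without end
- hub_1 (a point): point on the shaft axis of impeller_1 level with the tops of its vanes (62 mm above the desk), where the ring's underside comes to lie. The hub is 24 to 28 mm wide below this point; above it a boss of 20 mm diameter rises 20 mm more, its top edge chamfered 2.5 mm
- hub_2 (a point): the same point of impeller_2, whose hub is the same
- ring_center (a point): centre, half-way up, of a loose grey plastic ring (about 60 g) that lies flat on the desk: outside 44 mm, bore 28 mm, 26 mm tall; z along its bore. On the desk between the two blowers stands a black soldering station, about 170x160 mm and 200 mm tall, centred near x = 0.53, y = 0.09 m: pass over it with what you carry
- side_cutters: bystander: red-handled side cutters, 60x112x12 mm, loose; origin at the centre of the underside
- marker: bystander: black marker pen, 14x135x14 mm, loose; origin at the centre of the underside

How it is judged:
By the outcome, as a careful person would: the job done as asked, in the order asked, and still so for the second after the job is handed in, with the robot touching nothing.
It also fails if it takes over 72 s, if anything falls off the work surface, if the arm or the gripper's body presses on something with over 40 N, if the wrist force passes 120 N, or if a joint passes its speed limit or range.

### The arm

A 6-joint arm with a two-finger parallel gripper is mounted at the origin on a cart in front of the work surface, level with it; the furniture and walls round the work are solid. World frame = base frame: x ahead of the robot, y to its left, z up, the work surface at z = 0. Lengths are in mm, angles in rad, forces in N, time in s.
With the tool pointing down it reaches from about 325 to 900 mm from the base axis. Payload 3.5 kg.
Tool frame: the origin (TCP) lies on the centre line of the jaws, within the pads' length; the fingertips stand 25 mm ahead of it and the grasp point (between the pads) lies 6 mm ahead of it; z points along the fingers, y is the line along which they close (so a half turn about z gives the same grasp; the last joint's range is limited). The gripper opens to 85 mm and grips with 20 to 120 N. Pads are 22 mm wide; open, the fingers measure 114 mm over their backs; the gripper's body (76 mm by 85 mm) begins 54 mm behind the grasp point. The pads swing forward as they close: fully open they stand 13 mm farther back than shut.
Start: joints at [1.025, 0.276, -0.026, 1.268, 0, 1.467], TCP at [267.8, 564.717, 256.313] pointing down, gripper open.
Joint ranges: [-3.12, 3.12], [-0.85, 1.88], [-1.08, 1.24], [-1.95, 2.15], [-1.57, 1.53], [-3.14, 3.14]. Speed limits (rad/s): [2.57, 2.57, 3.14, 3.14, 3.14, 3.14].

### API

Orientations are given as [roll, pitch, yaw] about the fixed x, y, z axes, in that order (R = Rz(yaw) Ry(pitch) Rx(roll)).
In Python, from rig import arm gives the robot as it stands.
- The arm moves only by the tool move_arm, never from a script. Its argument "deltas" is a list of rows, each a list of 3 entries, a list of its own where there are three numbers: the shift along the tool's x, y, z in m, then the turn, a rotation vector about the tool's x, y, z in degrees, then the closure, from -1 (fully open) to 1 (shut). In form: [[[x, y, z], [rx, ry, rz], grip], ...]. A call has 1 to 8 rows; each row shifts and turns the commanded pose from where the row before left it, along the tool's axes as they then stand; what a row does not reach is not made up. A row lasts 1/12 s, in which the tool goes at most 41.7 mm and 7.16 degrees, less where a joint would pass 70% of its speed; a pose out of reach is approached as far as the arm can. A call is refused whole if a number of a shift passes 0.0417 or a number of a turn 7.16, either way. A call with a gripper value outside its range is refused whole. The fingers move at their own pace and stop on an object; "force" is the grip in N (left out, the last holds). Time passes only in rows, so rows that do not move let the fingers close. It gives the time, the measured TCP pose, the force, the opening and the grip force at its end, in the units of the state.
- arm.read_state(): the state, without advancing time (a new reading comes with each control period).
- arm.get_image(name): name is "side" or "top" or "wrist"; returns the picture (384x512x3 uint8, red, green, blue); there is no depth.
- arm.camera_info(name): a dict with "camera_matrix" (3x3 intrinsics, pixels), "R" (3x3) and "t" (3): a world point X has camera coordinates R X + t. Camera axes: x right, y down, z forward; pixel columns grow to the right and rows downward; lengths in mm; the calibration is good to about 2 mm. A picture is of the moment at which its call begins: read the wrist's pose just before it. camera_info takes no time and is no camera call; for the wrist camera it gives the pose at the moment of the call.
- arm.sign_off(): hands the job in; it is judged then, once.
Trained networks look in the newest picture that a camera, given by its name, has taken for a name from the list of things; names that differ only in an ending like _2 or _b are one class to them, and where a whole thing is asked for, a point or a joint stands for the part that bears it (a point fixed in the world has none). Each returns a list of dicts, best first, with "score" (0 to 1); they miss things now and then, are a little off and sometimes report something else, mostly with a low value. They report only what shows in the picture. A call takes as long as a camera call.
- arm.recognise(camera, thing): "point" ([column, row] in pixels, amid what is visible of it).
The state is a dict: "time": time; "joint_positions": joint angles; "qd": joint speeds; "effort": joint torques, N m; "tool_pos": TCP position; "orientation": TCP orientation; "wrist_force": force on the tool from outside, world axes, zero at the start; "moment": the same for the moment, N m; "grip_width": finger opening in mm; "grip_force": force on a finger pad.
Only numpy, scipy, OpenCV 4.12 (cv2) and the standard library are available. Lean on these libraries where they do the work, as an engineer would, in place of code of your own. Each camera call takes 0.05 s, during which the arm holds its last target. There are 200 camera calls.

## Working session

There is one attempt and no reset: what is moved stays moved. The work goes in short steps, Python scripts to look and compute and a tool call to move; the robot and the scene stay as the last step left them, time stands still between calls to the robot, and variables do not carry over. Pictures are saved under pics/ and viewed, at most 10 in all, crops included, and the job is handed in when it is done.

Besides the shell and the picture viewer there is one more tool, called after "Request:" by a JSON object that holds its "method" and its "body", one argument or row to a line. move_arm: Moves the arm, as the interface text tells. Its arguments: {"type":"object","properties":{"deltas":{"type":"array"},"force":{"type":"number"}},"required":["deltas"]}

```bash
ls; mkdir -p pics; python3 - <<'E'
from rig import arm
import cv2,numpy as np
s=arm.read_state();print(s)
ims=[]
for c in ['top','side']:
    im=arm.get_image(c); cv2.imwrite(f'pics/{c}0.png',im[:,:,::-1])
    ims.append(im)
    ci=arm.camera_info(c);print(c,ci)
    for t in ['impeller_1','hub_1','ring_center','side_cutters','marker','blower_1']:
        print(t,[(np.round(d['point']),round(d['score'],2)) for d in arm.recognise(c,t)][:4])
E
```

```text
pics
{'time': 0.0, 'joint_positions': array([ 1.02458427e+00,  2.77161615e-01, -2.79076113e-02,  1.26797393e+00,
        3.91888079e-06,  1.46738547e+00]), 'qd': array([-0.00166106, -0.00125585, -0.00129966,  0.00121069,  0.00108977,
       -0.00084499]), 'effort': array([ 3.32835634e-05, -4.45508730e+01,  2.95204014e+01,  1.63582916e-02,
        3.95821394e-05,  4.61282895e-06]), 'tool_pos': array([267.43097633, 564.09280652, 255.12925986]), 'orientation': array([-3.13935823e+00, -2.35830146e-04,  2.69879119e+00]), 'wrist_force': array([-0.59674213,  0.03117695,  0.53859287]), 'moment': array([ 0.03422379, -0.03108779,  0.00870306]), 'grip_force': 0.0, 'grip_width': 85.29294812133188}
top {'camera_matrix': array([[444.41181631,   0.        , 253.25494766],
       [  0.        , 444.41181631, 184.87311537],
       [  0.        ,   0.        ,   1.        ]]), 'R': array([[-0.01317675, -0.99961043, -0.02460401],
       [-0.99697308,  0.01501958, -0.07628297],
       [ 0.07662279,  0.02352438, -0.9967826 ]]), 't': array([   1.88854555,  496.03619144, 1199.17108637])}
impeller_1 [(array
[... 236 characters left out ...]
 [(array([347., 142.]), 0.55)]
blower_1 [(array([320., 203.]), 0.68), (array([135., 179.]), 0.67)]
side {'camera_matrix': array([[482.72089417,   0.        , 255.99809046],
       [  0.        , 482.72089417, 187.85176411],
       [  0.        ,   0.        ,   1.        ]]), 'R': array([[-0.78608431, -0.61810493, -0.00421313],
       [-0.42443281,  0.54470896, -0.72329035],
       [ 0.44936426, -0.56677901, -0.69053118]]), 't': array([ 365.52487447,  245.66602048, 1489.42108407])}
impeller_1 [(array([189., 238.]), 0.82)]
hub_1 [(array([291., 169.]), 0.65), (array([186., 241.]), 0.6)]
ring_center []
side_cutters []
marker []
blower_1 [(array([190., 241.]), 0.95), (array([296., 172.]), 0.66)]
```

View pics/top0.png

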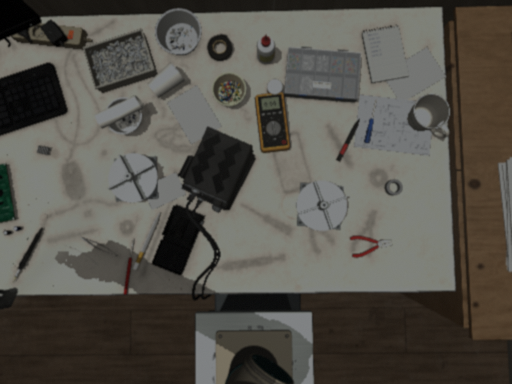

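View pics/side0.png

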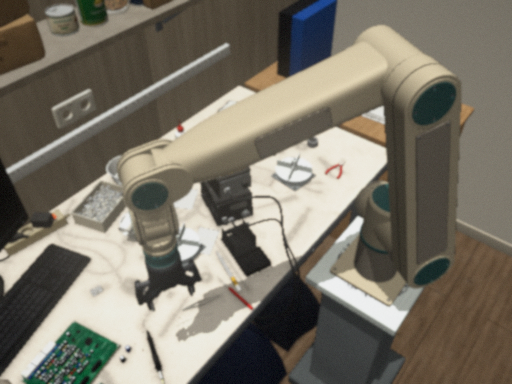

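The top view shows the left impeller at about (134,178), the right one at (322,205), the ring at (393,187), the cutters at (370,243) and the station at (217,168). The side view shows both blowers, with the arm over the left of the desk.

```bash
cat > h.py <<'E'
from rig import arm
import numpy as np,cv2
def pix2w(c,uv,z,ci=None):
    ci=ci or arm.camera_info(c);K,R,t=ci['camera_matrix'],ci['R'],ci['t']
    d=R.T@np.linalg.solve(K,[uv[0],uv[1],1.]);o=-R.T@t
    return o+d*(z-o[2])/d[2]
def w2pix(c,X,ci=None):
    ci=ci or arm.camera_info(c);p=ci['camera_matrix']@(ci['R']@np.array(X,float)+ci['t']);return p[:2]/p[2]
def st():
    s=arm.read_state();print('t',round(s['time'],2),'p',np.round(s['tool_pos'],1),'rpy',np.round(np.degrees(s['orientation']),1),'F',np.round(s['wrist_force'],2),'w',round(s['grip_width'],1),'q',np.round(s['joint_positions'],2));return s
E
python3 - <<'E'
from h import *
im=cv2.imread('pics/top0.png')
# rectified metric views at z=62 (2px/mm)
o=[]
for n,uv in (('L',(134,178)),('R',(322,205))):
    c=pix2w('top',uv,62);print(n,c)
    c=np.round(c); print('win centre',c)
    src=np.float32([w2pix('top',[c[0]+a,c[1]+b,62]) for a,b in((100,100),(100,-100),(-100,-100),(-100,100))])
    H=cv2.getPerspectiveTransform(src,np.float32([[0,0],[400,0],[400,400],[0,400]]))
    w=cv2.warpPerspective(im,H,(400,400),flags=cv2.INTER_CUBIC)
    cv2.imwrite(f'pics/{n}.npy.png',w);o.append(w)
cv2.imwrite('pics/LR.png',cv2.convertScaleAbs(np.hstack(o),alpha=1.3))
print('ring',pix2w('top',(393,187),13),'stationtop corners',[pix2w('top',p,200)[:2].round() for p in((207,127),(254,153),(233,212),(180,188))])
print(w2pix('side',pix2w('top',(134,178),62)),w2pix('side',pix2w('top',(322,205),62)))
E
```

```text
L [515.86099654 311.46576036  62.        ]
win centre [516. 311.  62.]
R [ 437.00858697 -185.90812715   62.        ]
win centre [ 437. -186.   62.]
ring [ 484.89141833 -386.79703002   13.        ] stationtop corners [array([621.,  98.]), array([557., -12.]), array([420.,  39.]), array([477., 162.])]
[181.18507404 236.55561527] [293.72687157 164.1279545 ]
```

View pics/LR.png

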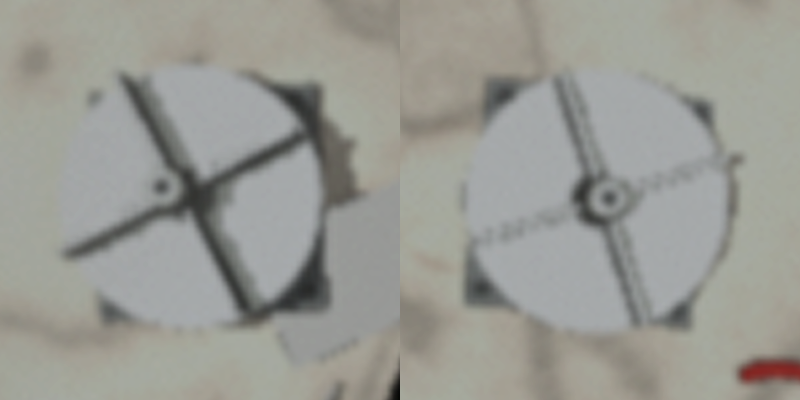

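The rectified crops (2 px/mm, up = +x, left = +y) show the left disc centre at about (193,197) with its boss at (162,187). The right disc centre is at about (599,200) with its boss at (608,198). Vane lines are visible in both.

```bash
python3 - <<'E'
from h import *
ci=arm.camera_info('top')
cam=-ci['R'].T@ci['t'];print('cam',cam)
for n,c,f in (('L',(516,311),{36:(193,197),82:(162,187),6:(212,205)}),('R',(437,-186),{36:(199.5,200),82:(208,198),6:(189,203)})):
    for z,(u,v) in f.items():
        p=np.array([c[0]+(200-v)/2,c[1]+(200-u)/2,62.]);q=cam+(p-cam)*(z-cam[2])/(62-cam[2]);print(n,z,q.round(1))
for p in ((125,75),(305,135),(250,315),(68,255)):
    a=np.array([516+(200-p[1])/2,311+(200-p[0])/2]);print(p,a)
s=st();T=cv2.Rodrigues(np.zeros(3))[0]
from scipy.spatial.transform import Rotation as Ro
Rt=Ro.from_euler('xyz',s['orientation']).as_matrix();print(Rt.round(3))
w=arm.camera_info('wrist');c=-w['R'].T@w['t'];print('wristcam in tool',Rt.T@(c-s['tool_pos']),'axes',(w['R']@Rt).round(3),w['camera_matrix'].round(1))
E
```

```text
cam [ 402.67577909  -33.77219955 1233.19845106]
L 36 [520.  322.2  36. ]
L 82 [520.5 323.8  82. ]
L 6 [518.8 321.2   6. ]
R 36 [ 437.8 -189.1   36. ]
R 82 [ 437.4 -187.3   82. ]
R 6 [ 437.1 -187.5    6. ]
(125, 75) [578.5 348.5]
(305, 135) [548.5 258.5]
(250, 315) [458.5 286. ]
(68, 255) [488.5 377. ]
t 0.7 p [267.8 564.7 256.4] rpy [180.    0.  154.6] F [0.29 0.42 0.32] w 85.0 q [ 1.02  0.28 -0.03  1.27 -0.    1.47]
[[-0.904  0.428  0.   ]
 [ 0.428  0.904  0.   ]
 [-0.     0.    -1.   ]]
wristcam in tool [ 8.13677174e+01  1.07804640e-01 -1.16308414e+02] axes [[ 0.     1.    -0.001]
 [-0.947 -0.    -0.322]
 [-0.322  0.001  0.947]] [[267.1   0.  253.9]
 [  0.  267.1 188.9]
 [  0.    0.    1. ]]
```

Request:
{"method": "move_arm", "body": {
  "deltas": [
    [[-0.0361,-0.0162,0],[0,0,0],1],
    [[-0.0361,-0.0162,0],[0,0,0],1],
    [[-0.0361,-0.0162,0],[0,0,0],1],
    [[-0.0361,-0.0162,0],[0,0,0],1],
    [[-0.0361,-0.0162,0],[0,0,0],1],
    [[-0.0361,-0.0162,0],[0,0,0],1],
    [[-0.0361,-0.0162,0],[0,0,0],1],
    [[-0.0361,-0.0162,0],[0,0,0],1]
  ],
  "force": 30
}}

```text
time: 1.37
tool_pos: [474.2, 322.3, 256.6]
orientation: [3.141, 0.0, 2.699]
wrist_force: [0.5, 1.0, 0.3]
grip_width: -0.4
grip_force: 0.0
```

Request:
{"method": "move_arm", "body": {
  "deltas": [
    [[-0.0361,-0.0162,0],[0,0,0],1],
    [[-0.0361,-0.0162,0],[0,0,0],1],
    [[0,0,0],[0,0,6.25],1],
    [[0,0,0],[0,0,6.25],1],
    [[0,0,0],[0,0,6.25],1],
    [[0,0,0],[0,0,6.25],1],
    [[0,0,0],[0,0,6.25],1],
    [[0,0,0],[0,0,6.25],1]
  ]
}}

```text
time: 2.03
tool_pos: [524.7, 263.5, 256.4]
orientation: [3.141, 0.0, 2.039]
wrist_force: [-0.0, -0.7, -0.6]
grip_width: -0.6
grip_force: 0.0
```

```bash
python3 - <<'E'
from h import *
s=st();ci=arm.camera_info('wrist')
im=arm.get_image('wrist');im=im[:,:,::-1].copy();
raw=im.copy()
H=np.array([520,322.5])
for h in (arm.recognise('wrist','hub_1') or [])[:2]: print(h, pix2w('wrist',h['point'],72,ci))
for a in (27,117,207,297):
    e=np.array([np.cos(np.radians(a)),np.sin(np.radians(a))])
    p=w2pix('wrist',[*(H+14*e),62],ci);q=w2pix('wrist',[*(H+67*e),62],ci)
    cv2.line(im,tuple(np.int32(p)),tuple(np.int32(q)),(0,0,255),1)
cv2.circle(im,tuple(np.int32(w2pix('wrist',[*H,82],ci))),3,(0,255,0),1)
cv2.imwrite('pics/w1.png',im);cv2.imwrite('pics/w1r.png',raw)
E
```

```text
t 2.03 p [524.7 263.5 256.4] rpy [180.    0.  116.8] F [-0.01 -0.67 -0.62] w -0.6 q [ 0.36  0.21 -0.11  1.25  0.    1.46]
```

View pics/w1.png

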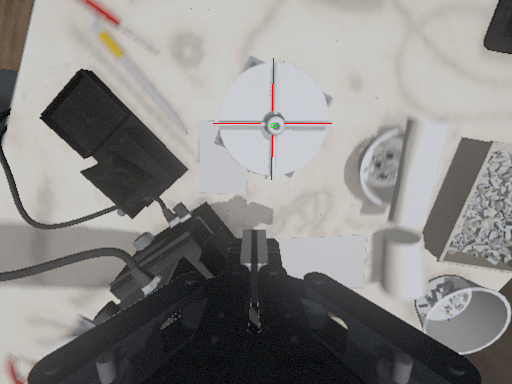

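The overlay matches the left impeller: boss at (275,125), vanes along the red lines, fingertips at (255,232). I'll lower behind the vane that points to -63°.

Request:
{"method": "move_arm", "body": {
  "deltas": [
    [[0,0,0.0365],[0,0,0],1],
    [[0,0,0.0365],[0,0,0],1],
    [[0,0,0.0365],[0,0,0],1],
    [[0,0,0.0365],[0,0,0],1],
    [[0,0,0.0365],[0,0,0],1],
    [[0,0.002,0],[0,0,0],1],
    [[0,0.003,0],[0,0,0],1],
    [[0,0,0],[0,0,0],1]
  ]
}}

```text
time: 2.8
tool_pos: [531.2, 266.8, 75.8]
orientation: [3.138, 0.0, 2.046]
wrist_force: [-0.1, 1.3, 0.8]
grip_width: -0.1
grip_force: 0.0
```

Request:
{"method": "move_arm", "body": {
  "deltas": [
    [[-0.00077,0.0027,0],[0,0,-2.8],1],
    [[-0.00077,0.0027,0],[0,0,-2.8],1],
    [[-0.00077,0.0027,0],[0,0,-2.8],1],
    [[-0.00077,0.0027,0],[0,0,-2.8],1]
  ]
}}

```text
time: 3.13
tool_pos: [542.9, 270.1, 77.9]
orientation: [3.135, 0.002, 2.243]
wrist_force: [-0.1, 0.0, 0.1]
grip_width: -0.2
grip_force: 0.1
```

Request:
{"method": "move_arm", "body": {
  "deltas": [
    [[-0.00077,0.0027,0],[0,0,-2.8],1],
    [[-0.00077,0.0027,0],[0,0,-2.8],1],
    [[-0.00077,0.0027,0],[0,0,-2.8],1],
    [[-0.00077,0.0027,0],[0,0,-2.8],1],
    [[-0.00077,0.0027,0],[0,0,-2.8],1],
    [[-0.00077,0.0027,0],[0,0,-2.8],1]
  ]
}}

```text
time: 3.63
tool_pos: [557.5, 278.4, 78.0]
orientation: [3.136, 0.004, 2.536]
wrist_force: [0.1, 0.5, 0.1]
grip_width: 0.1
grip_force: 0.1
```

```bash
cat >> h.py <<'E'
from scipy.spatial.transform import Rotation as Ro
def rel(H,s):
    psi=s['orientation'][2];a=psi+np.pi;e=np.array([np.cos(a),np.sin(a)]);t=np.array([-e[1],e[0]]);d=s['tool_pos'][:2]-H
    print('alpha',np.degrees(a).round(1),'rad',round(d@e,1),'off',round(d@t,1),'Ft',round(s['wrist_force'][:2]@t,2),'Fr',round(s['wrist_force'][:2]@e,2))
E
python3 - <<'E'
from h import *
s=st();rel([520,322.5],s);im=arm.get_image('wrist');cv2.imwrite('pics/w2.png',im[:,:,::-1])
E
```

```text
t 3.63 p [557.5 278.4  78. ] rpy [179.7   0.2 145.3] F [0.11 0.46 0.08] w 0.1 q [ 0.36  0.41 -0.24  0.91  0.    0.96]
alpha 325.3 rad 55.9 off -14.9 Ft 0.44 Fr -0.17
```

View pics/w2.png

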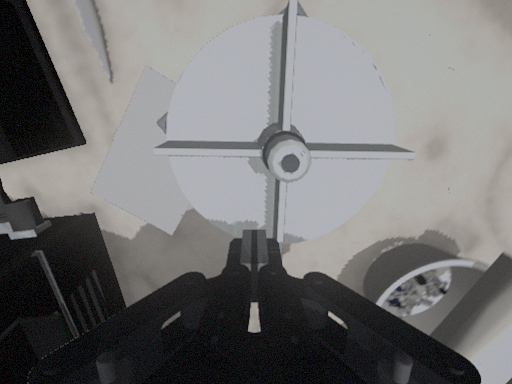

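The wrist view shows the vane at (280,200) turning with the finger at (255,235) and staying parallel to it. I'll continue in steps of about 22°.

Request:
{"method": "move_arm", "body": {
  "deltas": [
    [[-0.00077,0.0027,0.001],[0,0,-2.8],1],
    [[-0.00077,0.0027,0.001],[0,0,-2.8],1],
    [[-0.00077,0.0027,0],[0,0,-2.8],1],
    [[-0.00077,0.0027,0],[0,0,-2.8],1],
    [[-0.00077,0.0027,0],[0,0,-2.8],1],
    [[-0.00077,0.0027,0],[0,0,-2.8],1],
    [[-0.00077,0.0027,0],[0,0,-2.8],1],
    [[-0.00077,0.0027,0],[0,0,-2.8],1]
  ]
}}

```text
time: 4.35
tool_pos: [571.4, 295.0, 75.2]
orientation: [3.139, 0.004, 2.926]
wrist_force: [-0.2, -1.0, -0.5]
grip_width: -0.0
grip_force: 0.1
```

Request:
{"method": "move_arm", "body": {
  "deltas": [
    [[-0.00077,0.0027,0],[0,0,-2.8],1],
    [[-0.00077,0.0027,0],[0,0,-2.8],1],
    [[-0.00077,0.0027,0],[0,0,-2.8],1],
    [[-0.00077,0.0027,0],[0,0,-2.8],1],
    [[-0.00077,0.0027,0],[0,0,-2.8],1],
    [[-0.00077,0.0027,0],[0,0,-2.8],1]
  ]
}}

```text
time: 4.85
tool_pos: [577.5, 310.6, 75.3]
orientation: [3.14, 0.005, -3.064]
wrist_force: [-0.1, -0.3, 0.1]
grip_width: -0.5
grip_force: 0.1
```

Request:
{"method": "move_arm", "body": {
  "deltas": [
    [[-0.00077,0.0027,0],[0,0,-2.8],1],
    [[-0.00077,0.0027,0],[0,0,-2.8],1],
    [[-0.00077,0.0027,0],[0,0,-2.8],1],
    [[-0.00077,0.0027,0],[0,0,-2.8],1],
    [[-0.00077,0.0027,0],[0,0,-2.8],1],
    [[-0.00077,0.0027,0],[0,0,-2.8],1],
    [[-0.00077,0.0027,0],[0,0,-2.8],1],
    [[-0.00077,0.0027,0],[0,0,-2.8],1]
  ]
}}

```text
time: 5.52
tool_pos: [578.1, 333.0, 75.3]
orientation: [-3.141, 0.005, -2.673]
wrist_force: [0.2, -0.3, -0.5]
grip_width: -0.2
grip_force: 0.1
```

Request:
{"method": "move_arm", "body": {
  "deltas": [
    [[-0.00077,0.0027,0],[0,0,-2.8],1],
    [[-0.00077,0.0027,0],[0,0,-2.8],1],
    [[-0.00077,0.0027,0],[0,0,-2.8],1],
    [[-0.00077,0.0027,0],[0,0,-2.8],1],
    [[-0.00077,0.0027,0],[0,0,-2.8],1],
    [[-0.00077,0.0027,0],[0,0,-2.8],1],
    [[-0.00077,0.0027,0],[0,0,-2.8],1],
    [[-0.00077,0.0027,0],[0,0,-2.8],1]
  ]
}}

```text
time: 6.18
tool_pos: [570.3, 354.0, 75.3]
orientation: [-3.139, 0.005, -2.282]
wrist_force: [0.7, -0.8, 0.4]
grip_width: -0.1
grip_force: 0.1
```

Request:
{"method": "move_arm", "body": {
  "deltas": [
    [[-0.00077,0.0027,0],[0,0,-2.8],1],
    [[-0.00077,0.0027,0],[0,0,-2.8],1],
    [[-0.00077,0.0027,0],[0,0,-2.8],1],
    [[-0.00077,0.0027,0],[0,0,-2.8],1],
    [[-0.00077,0.0027,0],[0,0,-2.8],1]
  ]
}}

```text
time: 6.6
tool_pos: [561.5, 365.1, 75.4]
orientation: [-3.138, 0.005, -2.038]
wrist_force: [-0.5, -0.4, -0.6]
grip_width: -0.1
grip_force: 0.1
```

Request:
{"method": "move_arm", "body": {
  "deltas": [
    [[-0.00077,0.0027,0],[0,0,-2.8],1],
    [[-0.00077,0.0027,0],[0,0,-2.8],1],
    [[-0.00077,0.0027,0],[0,0,-2.8],1],
    [[-0.00077,0.0027,0],[0,0,-2.8],1],
    [[-0.00077,0.0027,0],[0,0,-2.8],1],
    [[-0.00077,0.0027,0],[0,0,-2.8],1],
    [[-0.00077,0.0027,0],[0,0,-2.8],1],
    [[-0.00077,0.0027,0],[0,0,-2.8],1]
  ]
}}

```text
time: 7.27
tool_pos: [542.8, 377.3, 75.4]
orientation: [-3.137, 0.003, -1.647]
wrist_force: [0.3, 1.0, -0.2]
grip_width: -0.1
grip_force: 0.1
```

Request:
{"method": "move_arm", "body": {
  "deltas": [
    [[-0.00077,0.0027,0],[0,0,-2.8],1],
    [[-0.00077,0.0027,0],[0,0,-2.8],1],
    [[-0.00077,0.0027,0],[0,0,-2.8],1],
    [[-0.00077,0.0027,0],[0,0,-2.8],1],
    [[-0.00077,0.0027,0],[0,0,-2.8],1],
    [[-0.00077,0.0027,0],[0,0,-2.8],1],
    [[-0.00077,0.0027,0],[0,0,-2.8],1],
    [[-0.00077,0.0027,0],[0,0,-2.8],1]
  ]
}}

```text
time: 7.93
tool_pos: [520.8, 381.5, 75.4]
orientation: [-3.136, 0.001, -1.256]
wrist_force: [-0.4, 0.5, 0.4]
grip_width: 0.1
grip_force: 0.1
```

Request:
{"method": "move_arm", "body": {
  "deltas": [
    [[-0.00077,0.0027,0],[0,0,-2.8],1],
    [[-0.00077,0.0027,0],[0,0,-2.8],1],
    [[-0.00077,0.0027,0],[0,0,-2.8],1],
    [[-0.00077,0.0027,0],[0,0,-2.8],1],
    [[-0.00077,0.0027,0],[0,0,-2.8],1],
    [[-0.00077,0.0027,0],[0,0,-2.8],1],
    [[-0.00077,0.0027,0],[0,0,-2.8],1],
    [[-0.00077,0.0027,0],[0,0,-2.8],1]
  ]
}}

```text
time: 8.6
tool_pos: [499.7, 377.6, 75.6]
orientation: [-3.133, -0.001, -0.865]
wrist_force: [1.7, 1.8, -0.7]
grip_width: -0.3
grip_force: 1.3
```

Request:
{"method": "move_arm", "body": {
  "deltas": [
    [[0,0,0],[0,0,0],1],
    [[0,0,0],[0,0,0],1]
  ]
}}

```text
time: 8.77
tool_pos: [499.4, 377.4, 75.1]
orientation: [-3.134, -0.0, -0.868]
wrist_force: [1.7, 2.0, 2.2]
grip_width: -0.0
grip_force: 1.3
```

Request:
{"method": "move_arm", "body": {
  "deltas": [
    [[-0.0006,0.0019,0],[0,0,-2.0],1],
    [[0,0,0],[0,0,0],1]
  ]
}}

```text
time: 8.93
tool_pos: [497.4, 376.3, 74.4]
orientation: [-3.135, -0.001, -0.833]
wrist_force: [2.0, 2.9, 3.9]
grip_width: -0.3
grip_force: 1.7
```

```bash
python3 - <<'E'
from h import *
s=st();rel([520,322.5],s)
E
```

```text
t 8.93 p [497.4 376.3  74.4] rpy [-1.796e+02 -1.000e-01 -4.770e+01] F [2.05 2.87 3.86] w -0.3 q [ 0.54  0.42 -0.24  0.91  0.   -1.77]
alpha 132.3 rad 55.0 off -19.5 Ft -3.44 Fr 0.74
```

The left blower catches at about 195° of turn: 2.6 N steady, rising to 3.4 N with 2° more. I'll back off, lift clear over the station, and go to the right blower.

Request:
{"method": "move_arm", "body": {
  "deltas": [
    [[0,-0.003,0],[0,0,0],1],
    [[0,-0.003,0],[0,0,0],1],
    [[0,0,-0.036],[0,0,0],1],
    [[0,0,-0.036],[0,0,0],1],
    [[0,0,-0.036],[0,0,0],1],
    [[0,0,-0.036],[0,0,0],1],
    [[0,0,-0.036],[0,0,0],1],
    [[0,0,-0.036],[0,0,0],1]
  ]
}}

```text
time: 9.6
tool_pos: [498.1, 377.8, 288.4]
orientation: [3.137, 0.0, -0.833]
wrist_force: [1.1, 0.7, -0.4]
grip_width: -0.5
grip_force: 0.0
```

Request:
{"method": "move_arm", "body": {
  "deltas": [
    [[0.0223,0.0313,0],[0,0,0],1],
    [[0.0223,0.0313,0],[0,0,0],1],
    [[0.0223,0.0313,0],[0,0,0],1],
    [[0.0223,0.0313,0],[0,0,0],1],
    [[0.0223,0.0313,0],[0,0,0],1],
    [[0.0223,0.0313,0],[0,0,0],1],
    [[0.0223,0.0313,0],[0,0,0],1],
    [[0.0223,0.0313,0],[0,0,0],1]
  ]
}}

```text
time: 10.27
tool_pos: [432.3, 76.5, 286.9]
orientation: [3.139, 0.002, -0.832]
wrist_force: [0.3, 0.3, -0.8]
grip_width: -0.2
grip_force: 0.0
```

Request:
{"method": "move_arm", "body": {
  "deltas": [
    [[0.0223,0.0313,0],[0,0,0],1],
    [[0.0223,0.0313,0],[0,0,0],1],
    [[0.0223,0.0313,0],[0,0,0],1],
    [[0.0223,0.0313,0],[0,0,0],1],
    [[0.0223,0.0313,0],[0,0,0],1],
    [[0.0223,0.0313,0],[0,0,0],1],
    [[0.0223,0.0313,0],[0,0,0],1],
    [[0,0,0],[0,0,0],1]
  ]
}}

```text
time: 10.93
tool_pos: [375.6, -189.9, 287.2]
orientation: [3.138, 0.001, -0.841]
wrist_force: [1.6, 0.6, 0.9]
grip_width: 0.1
grip_force: 0.0
```

```bash
python3 - <<'E'
from h import *
st()
E
```

```text
t 10.93 p [ 375.6 -189.9  287.2] rpy [179.8   0.  -48.2] F [1.56 0.6  0.86] w 0.1 q [-0.62 -0.11 -0.38  1.3  -0.   -2.92]
```

Request:
{"method": "move_arm", "body": {
  "deltas": [
    [[0,0,0],[0,0,7.1],1],
    [[0,0,0],[0,0,7.1],1],
    [[0,0,0],[0,0,7.1],1],
    [[0,0,0],[0,0,7.1],1],
    [[0,0,0],[0,0,7.1],1],
    [[0,0,0],[0,0,7.1],1],
    [[0,0,0],[0,0,7.1],1],
    [[0,0,0],[0,0,7.1],1]
  ]
}}

```text
time: 11.6
tool_pos: [376.5, -183.7, 286.9]
orientation: [3.138, 0.001, -1.83]
wrist_force: [1.2, 0.2, 0.1]
grip_width: -0.2
grip_force: 0.0
```

Request:
{"method": "move_arm", "body": {
  "deltas": [
    [[0,0,0],[0,0,7.1],1],
    [[0,0,0],[0,0,7.1],1],
    [[0,0,0],[0,0,7.1],1],
    [[0,0,0],[0,0,7.1],1],
    [[0,0,0],[0,0,7.1],1],
    [[0,0,0],[0,0,7.1],1],
    [[0,0,0],[0,0,7.1],1],
    [[0,0,0],[0,0,7.1],1]
  ]
}}

```text
time: 12.27
tool_pos: [376.6, -183.7, 286.9]
orientation: [3.139, -0.003, -2.821]
wrist_force: [-0.5, -0.2, -0.5]
grip_width: -0.2
grip_force: 0.0
```

Request:
{"method": "move_arm", "body": {
  "deltas": [
    [[0,0,0],[0,0,7.1],1],
    [[0,0,0],[0,0,7.1],1],
    [[0,0,0],[0,0,7.1],1],
    [[0,0,0],[0,0,7.1],1],
    [[0,0,0],[0,0,7.1],1],
    [[0,0,0],[0,0,7.1],1],
    [[0,0,0],[0,0,7.1],1],
    [[0,0,0],[0,0,7.1],1]
  ]
}}

```text
time: 12.93
tool_pos: [376.5, -183.7, 286.9]
orientation: [-3.141, -0.004, 2.47]
wrist_force: [0.3, 0.5, 0.4]
grip_width: 0.2
grip_force: 0.0
```

Request:
{"method": "move_arm", "body": {
  "deltas": [
    [[0,0,0],[0,0,7.1],1],
    [[0,0,0],[0,0,7.1],1],
    [[0,0,0],[0,0,7.1],1],
    [[0,0,0],[0,0,7.1],1],
    [[0,0,0],[0,0,7.1],1],
    [[0,0,0],[0,0,7.1],1],
    [[0,0,0],[0,0,7.1],1],
    [[0,0,0],[0,0,7.1],1]
  ]
}}

```text
time: 13.6
tool_pos: [376.6, -183.7, 286.9]
orientation: [-3.138, -0.002, 1.479]
wrist_force: [-0.2, -0.8, 0.4]
grip_width: -0.3
grip_force: 0.0
```

Request:
{"method": "move_arm", "body": {
  "deltas": [
    [[0,0,0],[0,0,7.1],1],
    [[0,0,0],[0,0,7.1],1],
    [[0,0,0],[0,0,7.1],1],
    [[0,0,0],[0,0,7.1],1],
    [[0,0,0],[0,0,7.1],1],
    [[0,0,0],[0,0,7.1],1],
    [[0,0,0],[0,0,7.1],1],
    [[0,0,0],[0,0,7.1],1]
  ]
}}

```text
time: 14.27
tool_pos: [376.5, -183.7, 286.9]
orientation: [-3.138, 0.002, 0.488]
wrist_force: [0.3, -0.1, 0.0]
grip_width: 0.2
grip_force: 0.0
```

Request:
{"method": "move_arm", "body": {
  "deltas": [
    [[0,0,0],[0,0,7],1],
    [[0,0,0],[0,0,0],1]
  ]
}}

```text
time: 14.43
tool_pos: [376.6, -183.8, 286.9]
orientation: [-3.139, 0.002, 0.37]
wrist_force: [0.4, -0.5, 0.9]
grip_width: 0.2
grip_force: 0.0
```

```bash
cat >> h.py <<'E'
def over(H,a0,name):
    s=st();rel(H,s);ci=arm.camera_info('wrist');im=arm.get_image('wrist')[:,:,::-1].copy()
    for a in a0+np.arange(4)*90:
        e=np.array([np.cos(np.radians(a)),np.sin(np.radians(a))])
        p=w2pix('wrist',[*(H+14*e),62],ci);q=w2pix('wrist',[*(H+67*e),62],ci)
        cv2.line(im,tuple(np.int32(p)),tuple(np.int32(q)),(0,0,255),1)
    cv2.circle(im,tuple(np.int32(w2pix('wrist',[*H,82],ci))),3,(0,255,0),1)
    cv2.imwrite(name,im)
E
python3 - <<'E'
from h import *
over(np.array([437.5,-188]),17,'pics/w3.png')
E
```

```text
t 14.43 p [ 376.6 -183.8  286.9] rpy [-1.798e+02  1.000e-01  2.120e+01] F [ 0.4  -0.46  0.87] w 0.2 q [-0.61 -0.11 -0.38  1.3  -0.    2.16]
alpha 201.2 rad 55.2 off -26.0 Ft 0.57 Fr -0.21
```

View pics/w3.png

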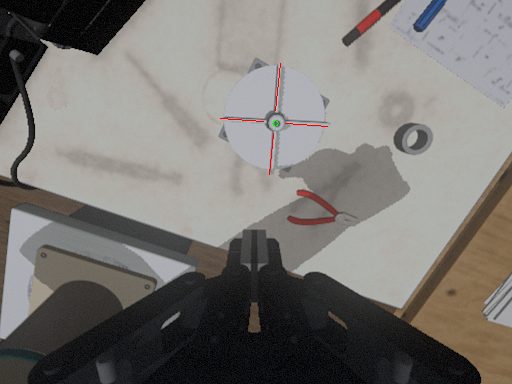

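The overlay fits the right impeller (boss at (277,123)), and the ring is at (412,138). Lowering behind the 197° vane.

Request:
{"method": "move_arm", "body": {
  "deltas": [
    [[0,0,0.0353],[0,0,4.2],1],
    [[0,0,0.0353],[0,0,0],1],
    [[0,0,0.0353],[0,0,0],1],
    [[0,0,0.0353],[0,0,0],1],
    [[0,0,0.0353],[0,0,0],1],
    [[0,0,0.0353],[0,0,0],1],
    [[0,0.002,0],[0,0,0],1],
    [[0,0.002,0],[0,0,0],1]
  ]
}}

```text
time: 15.15
tool_pos: [376.5, -187.0, 74.5]
orientation: [-3.136, 0.004, 0.301]
wrist_force: [0.2, 0.2, 1.0]
grip_width: 0.1
grip_force: 0.0
```

```bash
python3 - <<'E'
from h import *
rel(np.array([437.5,-188]),st())
E
```

```text
t 15.15 p [ 376.5 -187.    74.5] rpy [-179.7    0.2   17.2] F [0.25 0.16 0.96] w 0.1 q [-0.61  0.1  -0.67  0.8  -0.    2.23]
alpha 197.2 rad 57.9 off -19.1 Ft -0.08 Fr -0.28
```

Request:
{"method": "move_arm", "body": {
  "deltas": [
    [[0.002,0.001,0],[0,0,0],1],
    [[-0.00087,0.00296,0],[0,0,-3],1],
    [[-0.00087,0.00296,0],[0,0,-3],1],
    [[-0.00087,0.00296,0],[0,0,-3],1],
    [[-0.00087,0.00296,0],[0,0,-3],1],
    [[-0.00087,0.00296,0],[0,0,-3],1],
    [[-0.00087,0.00296,0],[0,0,-3],1],
    [[-0.00087,0.00296,0],[0,0,-3],1]
  ]
}}

```text
time: 15.82
tool_pos: [387.1, -212.0, 79.3]
orientation: [3.136, -0.002, 0.669]
wrist_force: [-0.0, 1.0, 0.4]
grip_width: -0.0
grip_force: 0.1
```

```bash
python3 - <<'E'
from h import *
rel(np.array([437.5,-188]),st())
cv2.imwrite('pics/w4.png',arm.get_image('wrist')[:,:,::-1])
E
```

```text
t 15.82 p [ 387.1 -212.    79.3] rpy [ 1.797e+02 -1.000e-01  3.830e+01] F [-0.02  0.98  0.43] w -0.0 q [-0.65  0.12 -0.63  0.81  0.    1.82]
alpha 218.3 rad 54.4 off -12.5 Ft -0.78 Fr -0.59
```

View pics/w4.png

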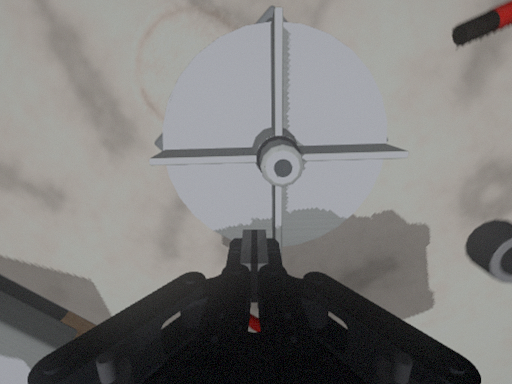

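The right impeller's vane at (277,215) follows the finger, and the ring is at the right edge. The catch is already known to be on the left blower, but I'll still check the force as I go.

Request:
{"method": "move_arm", "body": {
  "deltas": [
    [[-0.00087,0.00296,0.0015],[0,0,-3],1],
    [[-0.00087,0.00296,0.0015],[0,0,-3],1],
    [[-0.00087,0.00296,0],[0,0,-3],1],
    [[-0.00087,0.00296,0],[0,0,-3],1],
    [[-0.00087,0.00296,0],[0,0,-3],1],
    [[-0.00087,0.00296,0],[0,0,-3],1],
    [[-0.00087,0.00296,0],[0,0,-3],1],
    [[-0.00087,0.00296,0],[0,0,-3],1]
  ]
}}

```text
time: 16.53
tool_pos: [399.5, -232.2, 75.6]
orientation: [3.137, 0.001, 1.086]
wrist_force: [-0.7, 0.5, 0.2]
grip_width: -0.0
grip_force: 0.1
```

```bash
python3 - <<'E'
from h import *
rel(np.array([437.5,-188]),st())
E
```

```text
t 16.53 p [ 399.5 -232.2   75.6] rpy [179.7   0.   62.2] F [-0.67  0.48  0.22] w -0.0 q [-0.67  0.16 -0.59  0.81  0.    1.39]
alpha 242.2 rad 56.8 off -13.0 Ft -0.82 Fr -0.11
```

Request:
{"method": "move_arm", "body": {
  "deltas": [
    [[-0.00087,0.00296,0],[0,0,-3],1],
    [[-0.00087,0.00296,0],[0,0,-3],1],
    [[-0.00087,0.00296,0],[0,0,-3],1],
    [[-0.00087,0.00296,0],[0,0,-3],1],
    [[-0.00087,0.00296,0],[0,0,-3],1],
    [[-0.00087,0.00296,0],[0,0,-3],1],
    [[-0.00087,0.00296,0],[0,0,-3],1],
    [[-0.00087,0.00296,0],[0,0,-3],1]
  ]
}}

```text
time: 17.2
tool_pos: [420.0, -245.8, 75.7]
orientation: [3.138, 0.003, 1.505]
wrist_force: [0.2, -0.1, 0.6]
grip_width: 0.5
grip_force: 0.1
```

Request:
{"method": "move_arm", "body": {
  "deltas": [
    [[-0.00087,0.00296,0],[0,0,-3],1],
    [[-0.00087,0.00296,0],[0,0,-3],1],
    [[-0.00087,0.00296,0],[0,0,-3],1],
    [[-0.00087,0.00296,0],[0,0,-3],1],
    [[-0.00087,0.00296,0],[0,0,-3],1],
    [[-0.00087,0.00296,0],[0,0,-3],1],
    [[-0.00087,0.00296,0],[0,0,-3],1],
    [[-0.00087,0.00296,0],[0,0,-3],1]
  ]
}}

```text
time: 17.87
tool_pos: [444.2, -249.9, 75.8]
orientation: [3.139, 0.004, 1.924]
wrist_force: [-0.6, 0.4, 0.3]
grip_width: 0.1
grip_force: 0.1
```

Request:
{"method": "move_arm", "body": {
  "deltas": [
    [[-0.00087,0.00296,0],[0,0,-3],1],
    [[-0.00087,0.00296,0],[0,0,-3],1],
    [[-0.00087,0.00296,0],[0,0,-3],1],
    [[-0.00087,0.00296,0],[0,0,-3],1],
    [[-0.00087,0.00296,0],[0,0,-3],1],
    [[-0.00087,0.00296,0],[0,0,-3],1],
    [[-0.00087,0.00296,0],[0,0,-3],1],
    [[-0.00087,0.00296,0],[0,0,-3],1]
  ]
}}

```text
time: 18.53
tool_pos: [467.9, -243.7, 75.8]
orientation: [3.141, 0.005, 2.343]
wrist_force: [0.2, -0.6, 0.5]
grip_width: -0.0
grip_force: 0.1
```

```bash
python3 - <<'E'
from h import *
rel(np.array([437.5,-188]),st())
E
```

```text
t 18.53 p [ 467.9 -243.7   75.8] rpy [180.    0.3 134.2] F [ 0.2  -0.61  0.54] w -0.0 q [-0.6   0.27 -0.46  0.84 -0.    0.2 ]
alpha 314.2 rad 61.2 off -17.1 Ft -0.28 Fr 0.58
```

Request:
{"method": "move_arm", "body": {
  "deltas": [
    [[0,0.00296,0],[0,0,-3],1],
    [[0,0.00296,0],[0,0,-3],1],
    [[0,0.00296,0],[0,0,-3],1],
    [[0,0.00296,0],[0,0,-3],1],
    [[-0.00087,0.00296,0],[0,0,-3],1],
    [[-0.00087,0.00296,0],[0,0,-3],1],
    [[-0.00087,0.00296,0],[0,0,-3],1],
    [[-0.00087,0.00296,0],[0,0,-3],1]
  ]
}}

```text
time: 19.2
tool_pos: [484.7, -226.2, 75.9]
orientation: [-3.141, 0.005, 2.762]
wrist_force: [0.0, 0.2, -0.1]
grip_width: 0.2
grip_force: 0.1
```

Request:
{"method": "move_arm", "body": {
  "deltas": [
    [[-0.00087,0.00296,0],[0,0,-3],1],
    [[-0.00087,0.00296,0],[0,0,-3],1],
    [[-0.00087,0.00296,0],[0,0,-3],1],
    [[-0.00087,0.00296,0],[0,0,-3],1],
    [[-0.00087,0.00296,0],[0,0,-3],1],
    [[-0.00087,0.00296,0],[0,0,-3],1],
    [[-0.00087,0.00296,0],[0,0,-3],1],
    [[-0.00087,0.00296,0],[0,0,-3],1]
  ]
}}

```text
time: 19.87
tool_pos: [496.1, -204.4, 75.9]
orientation: [-3.139, 0.004, -3.102]
wrist_force: [-0.9, -0.4, 0.3]
grip_width: -0.1
grip_force: 0.1
```

```bash
python3 - <<'E'
from h import *
rel(np.array([437.5,-188]),st())
E
```

```text
t 19.87 p [ 496.1 -204.4   75.9] rpy [-179.8    0.2 -177.7] F [-0.95 -0.45  0.29] w -0.1 q [-0.51  0.28 -0.44  0.85 -0.   -0.55]
alpha 2.3 rad 57.9 off -18.7 Ft -0.41 Fr -0.96
```

Request:
{"method": "move_arm", "body": {
  "deltas": [
    [[-0.00087,0.00296,0],[0,0,-3],1],
    [[-0.00087,0.00296,0],[0,0,-3],1],
    [[-0.00087,0.00296,0],[0,0,-3],1],
    [[-0.00087,0.00296,0],[0,0,-3],1],
    [[-0.00087,0.00296,0],[0,0,-3],1],
    [[-0.00087,0.00296,0],[0,0,-3],1],
    [[-0.00087,0.00296,0],[0,0,-3],1],
    [[-0.00087,0.00296,0],[0,0,-3],1]
  ]
}}

```text
time: 20.53
tool_pos: [497.8, -179.9, 75.9]
orientation: [-3.137, 0.003, -2.683]
wrist_force: [0.2, -0.2, -0.3]
grip_width: 0.2
grip_force: 0.1
```

Request:
{"method": "move_arm", "body": {
  "deltas": [
    [[-0.00087,0.00296,0],[0,0,-3],1],
    [[-0.00087,0.00296,0],[0,0,-3],1],
    [[-0.00087,0.00296,0],[0,0,-3],1],
    [[-0.00087,0.00296,0],[0,0,-3],1],
    [[-0.00087,0.00296,0],[0,0,-3],1],
    [[-0.00087,0.00296,0],[0,0,-3],1],
    [[-0.00087,0.00296,0],[0,0,-3],1],
    [[-0.00087,0.00296,0],[0,0,-3],1]
  ]
}}

```text
time: 21.2
tool_pos: [489.4, -156.8, 75.9]
orientation: [-3.136, 0.001, -2.264]
wrist_force: [0.2, 0.9, -0.4]
grip_width: 0.1
grip_force: 0.1
```

Request:
{"method": "move_arm", "body": {
  "deltas": [
    [[-0.00087,0.00296,0],[0,0,-3],1],
    [[-0.00087,0.00296,0],[0,0,-3],1],
    [[-0.00087,0.00296,0],[0,0,-3],1],
    [[-0.00087,0.00296,0],[0,0,-3],1],
    [[-0.00087,0.00296,0],[0,0,-3],1],
    [[-0.00087,0.00296,0],[0,0,-3],1],
    [[-0.00087,0.00296,0],[0,0,-3],1],
    [[-0.00087,0.00296,0],[0,0,-3],1]
  ]
}}

```text
time: 21.87
tool_pos: [472.3, -139.2, 75.9]
orientation: [-3.136, -0.001, -1.846]
wrist_force: [0.2, 0.3, 0.8]
grip_width: 0.3
grip_force: 0.1
```

```bash
python3 - <<'E'
from h import *
rel(np.array([437.5,-188]),st())
E
```

```text
t 21.87 p [ 472.3 -139.2   75.9] rpy [-179.7   -0.  -105.7] F [0.22 0.34 0.83] w 0.3 q [-0.42  0.21 -0.53  0.82  0.   -1.71]
alpha 74.3 rad 56.4 off -20.3 Ft -0.12 Fr 0.38
```

Request:
{"method": "move_arm", "body": {
  "deltas": [
    [[-0.00087,0.00296,0],[0,0,-3],1],
    [[-0.00087,0.00296,0],[0,0,-3],1],
    [[-0.00087,0.00296,0],[0,0,-3],1],
    [[-0.00087,0.00296,0],[0,0,-3],1],
    [[-0.00087,0.00296,0],[0,0,-3],1],
    [[-0.00087,0.00296,0],[0,0,-3],1],
    [[-0.00087,0.00296,0],[0,0,-3],1],
    [[-0.00087,0.00296,0],[0,0,-3],1]
  ]
}}

```text
time: 22.53
tool_pos: [449.5, -130.1, 75.8]
orientation: [-3.137, -0.003, -1.427]
wrist_force: [0.0, 0.0, 0.2]
grip_width: -0.0
grip_force: 0.1
```

Request:
{"method": "move_arm", "body": {
  "deltas": [
    [[-0.00087,0.00296,0],[0,0,-3],1],
    [[-0.00087,0.00296,0],[0,0,-3],1],
    [[-0.00087,0.00296,0],[0,0,-3],1],
    [[-0.00087,0.00296,0],[0,0,-3],1],
    [[-0.00087,0.00296,0],[0,0,-3],1],
    [[-0.00087,0.00296,0],[0,0,-3],1],
    [[-0.00087,0.00296,0],[0,0,-3],1],
    [[0,0,0],[0,0,0],1]
  ]
}}

```text
time: 23.2
tool_pos: [427.3, -130.4, 75.4]
orientation: [-3.139, -0.003, -1.062]
wrist_force: [-0.6, 0.0, -0.8]
grip_width: -0.2
grip_force: 0.0
```

```bash
python3 - <<'E'
from h import *
rel(np.array([437.5,-188]),st())
cv2.imwrite('pics/w5.png',arm.get_image('wrist')[:,:,::-1])
E
```

```text
t 23.2 p [ 427.3 -130.4   75.4] rpy [-179.9   -0.2  -60.9] F [-0.56  0.   -0.79] w -0.2 q [-0.44  0.14 -0.62  0.8  -0.   -2.52]
alpha 119.1 rad 55.3 off -19.1 Ft 0.49 Fr 0.27
```

View pics/w5.png

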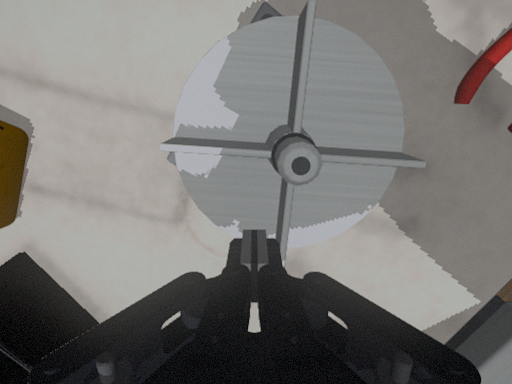

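The boss is at (300,166) and the near vane is at about (285,240), just ahead of the finger at (255,240). I'll refine the hub and vane angle from this picture.

```bash
python3 - <<'E'
from h import *
h=pix2w('wrist',(300,166),82);print(h)
for z in(62,):
  a=pix2w('wrist',(310,2),z);b=pix2w('wrist',(425,163),z);c=pix2w('wrist',(162,146),z);d=pix2w('wrist',(283,256),z)
  print(a,b,c,d)
  for p,q in((a,d),(b,c)): print(np.degrees(np.arctan2(*(q-p)[1::-1])), (p+q)/2)
ci=arm.camera_info('wrist');print(ci['R'].round(3))
E
```

```text
[ 438.75415985 -188.89529392   82.        ]
[ 466.93965707 -247.46406211   62.        ] [ 380.18949786 -217.70362196   62.        ] [ 497.33771679 -162.18199146   62.        ] [ 414.19197111 -138.05911859   62.        ]
115.74022984899865 [ 440.56581409 -192.76159035   62.        ]
25.35830584770326 [ 438.76360732 -189.94280671   62.        ]
[[-0.874 -0.486 -0.004]
 [-0.461  0.829  0.317]
 [-0.151  0.279 -0.948]]
```

Request:
{"method": "move_arm", "body": {
  "deltas": [
    [[0,-0.002,-0.025],[0,0,0],1],
    [[0,0.002,-0.025],[0,0,0],1],
    [[0.0371,0.0139,0],[0,0,0],1],
    [[0.0371,0.0139,0],[0,0,0],1],
    [[0.0371,0.0139,0],[0,0,0],1],
    [[0,0,0],[0,0,7.06],1],
    [[0,0,0],[0,0,7.06],1],
    [[0,0,0],[0,0,7.06],1]
  ]
}}

```text
time: 23.92
tool_pos: [444.6, -248.8, 124.5]
orientation: [-3.14, -0.002, -1.441]
wrist_force: [0.3, -0.5, 0.9]
grip_width: 0.1
grip_force: 0.0
```

Request:
{"method": "move_arm", "body": {
  "deltas": [
    [[0,0,0],[0,0,7.06],1],
    [[0,0,0],[0,0,7.06],1],
    [[0,0,0],[0,0,7.06],1],
    [[0,0,0],[0,0,7.06],1],
    [[0,0,0],[0,0,7.06],1],
    [[0,0,0],[0,0,7.06],1],
    [[0,0,0],[0,0,7.06],1],
    [[0,0,0],[0,0,7.06],1]
  ]
}}

```text
time: 24.58
tool_pos: [444.6, -247.7, 124.4]
orientation: [-3.139, 0.001, -2.426]
wrist_force: [-0.5, 0.6, 0.7]
grip_width: -0.2
grip_force: 0.0
```

Request:
{"method": "move_arm", "body": {
  "deltas": [
    [[0,0,0],[0,0,7.06],1],
    [[0,0,0],[0,0,7.06],1],
    [[0,0,0],[0,0,7.06],1],
    [[0,0,0],[0,0,7.06],1],
    [[0,0,0],[0,0,7.06],1],
    [[0,0,0],[0,0,7.06],1],
    [[0,0,0],[0,0,7.06],1],
    [[0,0,0],[0,0,7.06],1]
  ]
}}

```text
time: 25.25
tool_pos: [444.6, -247.7, 124.4]
orientation: [-3.141, 0.002, 2.872]
wrist_force: [0.3, 0.3, 0.2]
grip_width: 0.0
grip_force: 0.0
```

Request:
{"method": "move_arm", "body": {
  "deltas": [
    [[0,0,0],[0,0,7.06],1],
    [[0,0,0],[0,0,7.06],1],
    [[0,0,0],[0,0,7.06],1],
    [[0,0,0],[0,0,7.06],1],
    [[0,0,0],[0,0,7.06],1],
    [[0,0,0],[0,0,7.06],1],
    [[0,0,0],[0,0,7.06],1],
    [[0,0,0],[0,0,0],1]
  ]
}}

```text
time: 25.92
tool_pos: [444.5, -247.7, 124.4]
orientation: [3.14, 0.002, 2.014]
wrist_force: [0.3, -0.8, -0.2]
grip_width: -0.3
grip_force: 0.0
```

```bash
python3 - <<'E'
from h import *
rel(np.array([438.7,-189]),st())
E
```

```text
t 25.92 p [ 444.5 -247.7  124.4] rpy [1.799e+02 1.000e-01 1.154e+02] F [ 0.29 -0.79 -0.15] w -0.3 q [-0.64  0.18 -0.45  0.94  0.    0.49]
alpha 295.4 rad 55.6 off -19.9 Ft -0.07 Fr 0.83
```

Request:
{"method": "move_arm", "body": {
  "deltas": [
    [[0,0,0.025],[0,0,0],1],
    [[0,0,0.025],[0,0,0],1],
    [[0,0.001,0],[0,0,0],1],
    [[-0.00092,0.00294,0],[0,0,-3],1],
    [[-0.00092,0.00294,0],[0,0,-3],1],
    [[-0.00092,0.00294,0],[0,0,-3],1],
    [[-0.00092,0.00294,0],[0,0,-3],1],
    [[-0.00092,0.00294,0],[0,0,-3],1]
  ]
}}

```text
time: 26.58
tool_pos: [460.2, -243.4, 74.6]
orientation: [3.141, 0.001, 2.283]
wrist_force: [0.1, -0.5, 0.2]
grip_width: -0.2
grip_force: 0.1
```

Request:
{"method": "move_arm", "body": {
  "deltas": [
    [[-0.00092,0.00294,0],[0,0,-3],1],
    [[-0.00092,0.00294,0],[0,0,-3],1],
    [[-0.00092,0.00294,0],[0,0,-3],1],
    [[-0.00092,0.00294,0],[0,0,-3],1]
  ]
}}

```text
time: 26.92
tool_pos: [471.1, -237.6, 74.7]
orientation: [-3.142, 0.002, 2.492]
wrist_force: [-0.5, -0.2, -0.2]
grip_width: 0.2
grip_force: 0.1
```

```bash
python3 - <<'E'
from h import *
rel(np.array([438.7,-189]),st())
E
```

```text
t 26.92 p [ 471.1 -237.6   74.7] rpy [-1.800e+02  1.000e-01  1.428e+02] F [-0.49 -0.17 -0.17] w 0.2 q [-0.59  0.27 -0.45  0.84 -0.    0.06]
alpha 322.8 rad 55.2 off -19.1 Ft -0.43 Fr -0.29
```

Request:
{"method": "move_arm", "body": {
  "deltas": [
    [[-0.00092,0.00294,0],[0,0,-3],1],
    [[-0.00092,0.00294,0],[0,0,-3],1],
    [[-0.00092,0.00294,0],[0,0,-3],1],
    [[-0.00092,0.00294,0],[0,0,-3],1],
    [[-0.00092,0.00294,0],[0,0,-3],1],
    [[-0.00092,0.00294,0],[0,0,-3],1],
    [[-0.00092,0.00294,0],[0,0,-3],1],
    [[-0.00092,0.00294,0],[0,0,-3],1]
  ]
}}

```text
time: 27.58
tool_pos: [488.3, -220.1, 74.7]
orientation: [-3.141, 0.002, 2.911]
wrist_force: [-0.2, 0.8, -1.1]
grip_width: 0.0
grip_force: 0.1
```

Request:
{"method": "move_arm", "body": {
  "deltas": [
    [[-0.00092,0.00294,0],[0,0,-3],1],
    [[-0.00092,0.00294,0],[0,0,-3],1],
    [[-0.00092,0.00294,0],[0,0,-3],1],
    [[-0.00092,0.00294,0],[0,0,-3],1],
    [[-0.00092,0.00294,0],[0,0,-3],1],
    [[-0.00092,0.00294,0],[0,0,-3],1],
    [[-0.00092,0.00294,0],[0,0,-3],1],
    [[-0.00092,0.00294,0],[0,0,-3],1]
  ]
}}

```text
time: 28.25
tool_pos: [496.8, -197.1, 74.7]
orientation: [-3.14, 0.001, -2.953]
wrist_force: [-0.2, -0.2, -0.9]
grip_width: 0.2
grip_force: 0.1
```

Request:
{"method": "move_arm", "body": {
  "deltas": [
    [[-0.00092,0.00294,0],[0,0,-3],1],
    [[-0.00092,0.00294,0],[0,0,-3],1],
    [[-0.00092,0.00294,0],[0,0,-3],1],
    [[-0.00092,0.00294,0],[0,0,-3],1],
    [[-0.00092,0.00294,0],[0,0,-3],1],
    [[-0.00092,0.00294,0],[0,0,-3],1],
    [[-0.00092,0.00294,0],[0,0,-3],1],
    [[-0.00092,0.00294,0],[0,0,-3],1]
  ]
}}

```text
time: 28.92
tool_pos: [495.3, -172.6, 74.8]
orientation: [-3.14, 0.001, -2.534]
wrist_force: [0.1, 0.6, 0.0]
grip_width: 0.1
grip_force: 0.1
```

Past a full turn without a catch, so I'm finishing the quarter turn.

Request:
{"method": "move_arm", "body": {
  "deltas": [
    [[-0.00092,0.00294,0],[0,0,-3],1],
    [[-0.00092,0.00294,0],[0,0,-3],1],
    [[-0.00092,0.00294,0],[0,0,-3],1],
    [[-0.00092,0.00294,0],[0,0,-3],1],
    [[-0.00092,0.00294,0],[0,0,-3],1],
    [[-0.00092,0.00294,0],[0,0,-3],1],
    [[-0.00092,0.00294,0],[0,0,-3],1],
    [[-0.00092,0.00294,0],[0,0,-3],1]
  ]
}}

```text
time: 29.58
tool_pos: [484.0, -150.9, 74.8]
orientation: [-3.139, 0.0, -2.115]
wrist_force: [0.3, 0.4, 0.2]
grip_width: 0.5
grip_force: 0.1
```

Request:
{"method": "move_arm", "body": {
  "deltas": [
    [[-0.00092,0.00294,0],[0,0,-3],1],
    [[-0.00092,0.00294,0],[0,0,-3],1],
    [[-0.00092,0.00294,0],[0,0,-3],1],
    [[-0.00092,0.00294,0],[0,0,-3],1],
    [[-0.00092,0.00294,0],[0,0,-3],1],
    [[-0.00092,0.00294,0],[0,0,-3],1],
    [[-0.00092,0.00294,0],[0,0,-3],1],
    [[-0.00092,0.00294,0],[0,0,-3],1]
  ]
}}

```text
time: 30.25
tool_pos: [464.7, -135.7, 74.7]
orientation: [-3.139, -0.0, -1.696]
wrist_force: [-0.0, -0.1, 0.1]
grip_width: 0.2
grip_force: 0.1
```

Request:
{"method": "move_arm", "body": {
  "deltas": [
    [[-0.00092,0.00294,0],[0,0,-3],1],
    [[-0.00092,0.00294,0],[0,0,-3],1],
    [[-0.00092,0.00294,0],[0,0,-3],1],
    [[-0.00092,0.00294,0],[0,0,-3],1],
    [[-0.00092,0.00294,0],[0,0,-3],1],
    [[-0.00092,0.00294,0],[0,0,-3],1],
    [[-0.00092,0.00294,0],[0,0,-3],1],
    [[-0.00092,0.00294,0],[0,0,-3],1]
  ]
}}

```text
time: 30.92
tool_pos: [440.9, -129.7, 74.7]
orientation: [-3.14, -0.001, -1.277]
wrist_force: [0.4, -0.2, -0.4]
grip_width: 0.4
grip_force: 0.1
```

Request:
{"method": "move_arm", "body": {
  "deltas": [
    [[-0.00092,0.00294,0],[0,0,-3],1],
    [[-0.00092,0.00294,0],[0,0,-3],1],
    [[-0.00092,0.00294,0],[0,0,-3],1],
    [[0,0,0],[0,0,0],1]
  ]
}}

```text
time: 31.25
tool_pos: [431.1, -130.0, 74.4]
orientation: [-3.141, -0.001, -1.122]
wrist_force: [-1.6, -0.8, -0.2]
grip_width: -0.3
grip_force: 0.0
```

```bash
python3 - <<'E'
from h import *
rel(np.array([438.7,-189]),st())
cv2.imwrite('pics/w6.png',arm.get_image('wrist')[:,:,::-1])
E
```

```text
t 31.25 p [ 431.1 -130.    74.4] rpy [-1.80e+02 -1.00e-01 -6.43e+01] F [-1.58 -0.76 -0.2 ] w -0.3 q [-0.44  0.15 -0.62  0.8  -0.   -2.46]
alpha 115.7 rad 56.5 off -18.7 Ft 1.75 Fr -0.0
```

View pics/w6.png

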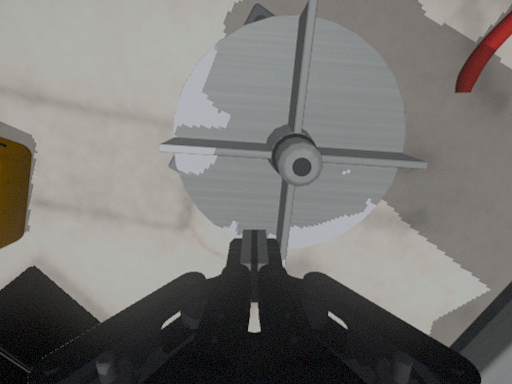

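The right impeller was free for about 455°. The boss is at (300,166) and the vane sits as expected. Now to the ring.

Request:
{"method": "move_arm", "body": {
  "deltas": [
    [[0,-0.003,0],[0,0,0],1],
    [[0,0,-0.032],[0,0,0],1],
    [[0,0,-0.032],[0,0,0],1],
    [[0,0,-0.032],[0,0,0],1],
    [[0,0,-0.032],[0,0,0],-1],
    [[0.0364,0.0094,0],[0,0,0],-1],
    [[0.0364,0.0094,0],[0,0,0],-1],
    [[0.0364,0.0094,0],[0,0,0],-1]
  ]
}}

```text
time: 31.97
tool_pos: [456.5, -240.5, 203.0]
orientation: [-3.14, -0.003, -1.123]
wrist_force: [0.9, 0.4, -0.7]
grip_width: 48.2
grip_force: 0.0
```

Request:
{"method": "move_arm", "body": {
  "deltas": [
    [[0.0364,0.0094,0],[0,0,0],-1],
    [[0.0364,0.0094,0],[0,0,0],-1],
    [[0.0364,0.0094,0],[0,0,0],-1],
    [[0.0364,0.0094,0],[0,0,0],-1],
    [[0,0,0],[0,0,0],-1],
    [[0,0,0],[0,0,0],-1]
  ]
}}

```text
time: 32.47
tool_pos: [484.6, -388.8, 201.0]
orientation: [-3.141, -0.0, -1.127]
wrist_force: [-0.2, 0.2, -0.2]
grip_width: 85.2
grip_force: 0.0
```

```bash
python3 - <<'E'
from h import *
s=st();ci=arm.camera_info('wrist');im=arm.get_image('wrist');cv2.imwrite('pics/w7.png',im[:,:,::-1])
R=Ro.from_euler('xyz',s['orientation']).as_matrix()
for t in('ring_center','side_cutters','marker'):
    for r in arm.recognise('wrist',t)[:2]:
        p=pix2w('wrist',r['point'],13,ci);print(t,r,p,'tool',(R.T@(p-s['tool_pos'])).round(1))
g=cv2.cvtColor(im,cv2.COLOR_RGB2GRAY);hs=cv2.cvtColor(im,cv2.COLOR_RGB2HSV)
# rectify at z=26 around tcp, 3px/mm
c=np.array([485,-387.])
src=np.float32([w2pix('wrist',[c[0]+a,c[1]+b,26],ci) for a,b in((50,50),(50,-50),(-50,-50),(-50,50))])
w=cv2.warpPerspective(g,cv2.getPerspectiveTransform(src,np.float32([[0,0],[300,0],[300,300],[0,300]])),(300,300))
cv2.imwrite('pics/ring_rect.png',w)
for rr,nm in((42,'bore'),(66,'outer')):
    ck=cv2.HoughCircles(cv2.medianBlur(w,5),cv2.HOUGH_GRADIENT,1,30,param1=80,param2=12,minRadius=rr-5,maxRadius=rr+5)
    if ck is not None:
        for u,v,r in ck[0][:3]: print(nm,r/3,c+[(150-v)/3,(150-u)/3])
E
```

```text
t 32.47 p [ 484.6 -388.8  201. ] rpy [-180.    -0.   -64.6] F [-0.19  0.18 -0.18] w 85.2 q [-0.78  0.3  -0.11  1.16  0.   -2.79]
ring_center {'point': [255.9, 181.0], 'score': 0.68} [ 479.54132252 -380.78028955   13.        ] tool [ -9.4   1.2 188. ]
side_cutters {'point': [330.4, 252.0], 'score': 0.9} [ 349.89851384 -335.18447954   13.        ] tool [-106.2   98.7  187.9]
marker {'point': [115.9, 207.3], 'score': 0.82} [ 620.67846402 -276.10714915   13.        ] tool [ -43.4 -171.2  188. ]
marker {'point': [223.1, 303.7], 'score': 0.58} [ 443.37451363 -198.22839778   13.        ] tool [-189.8  -44.5  187.9]
bore 13.599999 [ 485.83333331 -387.16666667]
outer 21.233334 [ 485.83333331 -388.16666663]
```

Request:
{"method": "move_arm", "body": {
  "deltas": [
    [[-0.0007,-0.0014,0.034],[0,0,0],-1],
    [[0,0,0.034],[0,0,0],-1],
    [[0,0,0.034],[0,0,0],-1],
    [[0,0,0.034],[0,0,0],-1],
    [[0,0,0.025],[0,0,0],-1],
    [[0,0,0.01],[0,0,0],-1],
    [[0,0,0],[0,0,0],-1]
  ]
}}

```text
time: 33.25
tool_pos: [483.0, -382.4, 27.4]
orientation: [3.139, 0.006, -1.123]
wrist_force: [0.3, 0.2, -1.2]
grip_width: 85.6
grip_force: 0.0
```

Request:
{"method": "move_arm", "body": {
  "deltas": [
    [[0,0,0],[0,0,0],1],
    [[0,0,0],[0,0,0],1],
    [[0,0,0],[0,0,0],1],
    [[0,0,0],[0,0,0],1],
    [[0,0,0],[0,0,0],1],
    [[0,0,0],[0,0,0],1]
  ],
  "force": 35
}}

```text
time: 33.75
tool_pos: [486.4, -387.0, 32.7]
orientation: [-3.14, -0.004, -1.125]
wrist_force: [-0.2, 0.5, 7.0]
grip_width: 42.0
grip_force: 36.2
```

```bash
python3 - <<'E'
from h import *
st()
E
```

```text
t 33.75 p [ 486.4 -387.    32.7] rpy [-179.9   -0.2  -64.4] F [-0.24  0.46  7.01] w 42.0 q [-0.78  0.46 -0.28  0.83  0.   -2.79]
```

Request:
{"method": "move_arm", "body": {
  "deltas": [
    [[0,0,-0.02],[0,0,0],1],
    [[0,0,-0.04],[0,0,0],1],
    [[0,0,-0.04],[0,0,0],1],
    [[0,0,-0.04],[0,0,0],1],
    [[0,0,-0.04],[0,0,0],1],
    [[0,0,-0.04],[0,0,0],1],
    [[0,0,-0.04],[0,0,0],1],
    [[0,0,0],[0,0,0],1]
  ]
}}

```text
time: 34.42
tool_pos: [488.3, -388.8, 301.4]
orientation: [-3.135, -0.017, -1.125]
wrist_force: [1.0, -1.1, -0.4]
grip_width: 41.5
grip_force: 36.0
```

```bash
python3 - <<'E'
from h import *
s=st()
Rt=lambda e:Ro.from_euler('xyz',e).as_matrix()
w=arm.camera_info('wrist');R0=Rt(s['orientation']);off=R0.T@(-w['R'].T@w['t']-s['tool_pos']);RC=w['R']@R0
def ci(p,rpy):
    R=Rt(np.radians(rpy));Rw=RC@R.T;return dict(camera_matrix=w['camera_matrix'],R=Rw,t=-Rw@(np.array(p)+R@off))
print('L from w2',pix2w('',(290,163),82,ci([557.5,278.4,78],[179.7,.2,145.3])))
print('L from w1',pix2w('',(275,125),82,ci([524.7,263.5,256.4],[180,0,116.8])))
print('R from w6',pix2w('',(301,167),82,ci([431.1,-130,74.4],[180,-.1,-64.3])))
E
```

```text
t 34.42 p [ 488.3 -388.8  301.4] rpy [-179.6   -1.   -64.4] F [ 1.04 -1.12 -0.35] w 41.5 q [-0.78  0.24  0.03  1.33  0.   -2.79]
L from w2 [518.61576257 322.93554896  82.        ]
L from w1 [517.96585638 323.88341546  82.        ]
R from w6 [ 438.68714882 -188.91166035   82.        ]
```

Request:
{"method": "move_arm", "body": {
  "deltas": [
    [[-0.0348,-0.0187,0],[0,0,0],1],
    [[-0.0348,-0.0187,0],[0,0,0],1],
    [[-0.0348,-0.0187,0],[0,0,0],1],
    [[-0.0348,-0.0187,0],[0,0,0],1],
    [[-0.0348,-0.0187,0],[0,0,0],1],
    [[-0.0348,-0.0187,0],[0,0,0],1],
    [[-0.0348,-0.0187,0],[0,0,0],1],
    [[-0.0348,-0.0187,0],[0,0,0],1]
  ]
}}

```text
time: 35.08
tool_pos: [499.4, -68.0, 290.4]
orientation: [-3.14, -0.001, -1.125]
wrist_force: [0.8, 0.3, -0.6]
grip_width: 41.8
grip_force: 36.0
```

Request:
{"method": "move_arm", "body": {
  "deltas": [
    [[-0.0348,-0.0187,0],[0,0,0],1],
    [[-0.0348,-0.0187,0],[0,0,0],1],
    [[-0.0348,-0.0187,0],[0,0,0],1],
    [[-0.0348,-0.0187,0],[0,0,0],1],
    [[-0.0348,-0.0187,0],[0,0,0],1],
    [[-0.0348,-0.0187,0],[0,0,0],1],
    [[-0.0348,-0.0187,0],[0,0,0],1],
    [[-0.0348,-0.0187,0],[0,0,0],1]
  ]
}}

```text
time: 35.75
tool_pos: [514.1, 247.9, 290.5]
orientation: [-3.14, -0.0, -1.124]
wrist_force: [0.7, -1.0, -0.6]
grip_width: 41.9
grip_force: 36.0
```

Request:
{"method": "move_arm", "body": {
  "deltas": [
    [[-0.0348,-0.0187,0],[0,0,0],1],
    [[-0.0348,-0.0187,0],[0,0,0],1],
    [[0,0,0.03],[0,0,0],1],
    [[0,0,0.03],[0,0,0],1],
    [[0,0,0.03],[0,0,0],1],
    [[0,0,0.03],[0,0,0],1],
    [[0,0,0],[0,0,0],1],
    [[0,0,0],[0,0,0],1]
  ]
}}

```text
time: 36.42
tool_pos: [516.6, 324.0, 168.5]
orientation: [3.137, 0.0, -1.125]
wrist_force: [-0.3, 0.4, -0.6]
grip_width: 42.0
grip_force: 36.0
```

```bash
python3 - <<'E'
from h import *
s=st();ci=arm.camera_info('wrist');im=arm.get_image('wrist')[:,:,::-1].copy()
cv2.imwrite('pics/w8r.png',im)
R=Ro.from_euler('xyz',s['orientation']).as_matrix()
P=lambda x,y,d:tuple(np.int32(w2pix('wrist',s['tool_pos']+R@np.array([x,y,d]),ci)))
for d,r,c in((5,14,(0,255,0)),(5,22,(0,255,0)),(31,22,(255,0,0)),(31,14,(255,0,0))):
    cv2.polylines(im,[np.array([P(r*np.cos(a),r*np.sin(a),d) for a in np.linspace(0,6.28,40)])],True,c,1)
cv2.circle(im,tuple(np.int32(w2pix('wrist',[519,323,82],ci))),3,(0,0,255),1)
a=cv2.resize(im[100:340,120:400],(560,480))
w7=cv2.imread('pics/w7.png')[120:260,150:370]
b=cv2.resize(w7,(240,153));r=cv2.resize(cv2.cvtColor(cv2.imread('pics/ring_rect.png',0),cv2.COLOR_GRAY2BGR),(240,240))
col=np.zeros((480,240,3),np.uint8);col[:153]=b;col[160:400]=r
cv2.imwrite('pics/m8.png',np.hstack([a,col]))
E
```

```text
t 36.42 p [516.6 324.  168.5] rpy [179.7   0.  -64.4] F [-0.29  0.41 -0.57] w 42.0 q [ 0.45  0.31 -0.17  1.09  0.   -1.56]
```

View pics/m8.png

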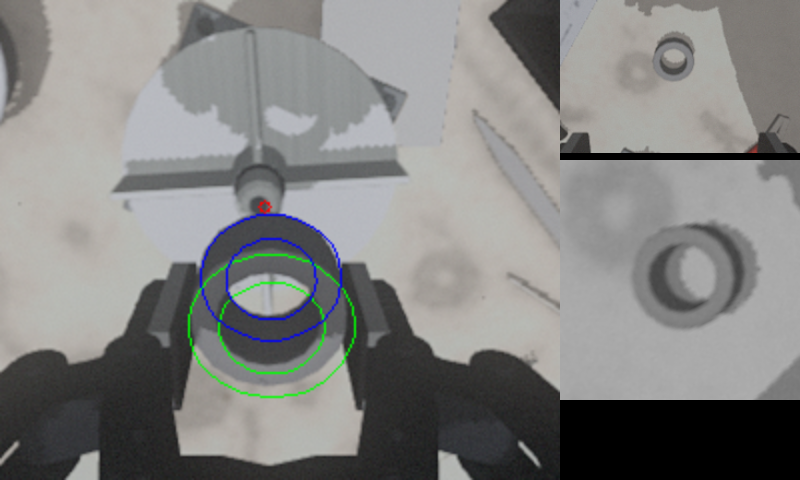

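The held ring's top face lies around (270,325) in the zoomed view, slightly above the predicted green circle. The boss is at (262,205), and the ring on the desk was round and flat. I'll fit the ring's place in the grip.

```bash
python3 - <<'E'
from h import *
from scipy.optimize import least_squares as LS
s=arm.read_state();ci=arm.camera_info('wrist');R=Ro.from_euler('xyz',s['orientation']).as_matrix()
P=lambda x,d,y=0:w2pix('wrist',s['tool_pos']+R@np.array([x,y,d]),ci)
row=lambda z:100+z/2
# (zoomed row, radius sign*r, top?0:26)
obs=[(385,-22,0),(363,-14,0),(272,14,0),(318,-14,26),(213,22,26)]
def f(p,tilt):
    x,d=p[:2];t=p[2] if tilt else 0
    return [P(x+r*np.cos(t)+h*np.sin(t),d-r*np.sin(t)+h*np.cos(t))[1]-row(v) for v,r,h in obs]
for tl in (0,1):
    r=LS(f,[0,5.,0][:2+tl],args=(tl,));print(r.x,np.round(r.fun,1))
im=cv2.imread('pics/w8r.png',0).astype(float)
c=im[190:300,252:258].mean(1);print(np.c_[np.arange(190,300),c.round()].astype(int)[::1].tolist())
h=pix2w('wrist',(120+262/2,100+205/2),82,ci);print('boss',h)
E
```

```text
[-1.82977402 11.71909758] [ 0.5  0.   2.1 -2.8 -0.5]
[-1.47129066 12.68965438 -0.07629318] [ 0.8 -0.4 -0.2 -0.6  0.5]
[[190, 100], [191, 117], [192, 123], [193, 126], [194, 134], [195, 140], [196, 141], [197, 143], [198, 139], [199, 132], [200, 125], [201, 120], [202, 118], [203, 118], [204, 120], [205, 123], [206, 100], [207, 71], [208, 70], [209, 72], [210, 70], [211, 72], [212, 72], [213, 72], [214, 70], [215, 70], [216, 71], [217, 70], [218, 71], [219, 69], [220, 70], [221, 70], [222, 69], [223, 71], [224, 87], [225, 102], [226, 104], [227, 98], [228, 98], [229, 96], [230, 96], [231, 94], [232, 94], [233, 95], [234, 92], [235, 90], [236, 107], [237, 148], [238, 158], [239, 156], [240, 158], [241, 161], [242, 163], [243, 169], [244, 172], [245, 172], [246, 172], [247, 172], [248, 172], [249, 172], [250, 173], [251, 173], [252, 174], [253, 175], [254, 176], [255, 177], [256, 176], [257, 135], [258, 62], [259, 63], [260, 64], [261, 66], [262, 66], [263, 64], [264, 64], [265, 66], [266, 66], [267, 67], [268, 66], [269, 66], [270, 65], [271, 66], [272, 66], [273, 67], [274, 65], [275, 65], [276, 68], [277, 66], [278, 66], [279, 66], [280, 68], [281, 70], [282, 107], [283, 132], [284, 136], [285, 134], [286, 132], [287, 132], [288, 132], [289, 131], [290, 127], [291, 126], [292, 139], [293, 162], [294, 171], [295, 173], [296, 174], [297, 174], [298, 175], [299, 175]]
boss [522.54411683 324.19995715  82.        ]
```

```bash
python3 - <<'E'
from h import *
from scipy.optimize import least_squares as LS
s=arm.read_state();ci=arm.camera_info('wrist');R=Ro.from_euler('xyz',s['orientation']).as_matrix()
P=lambda x,d,y=0:w2pix('wrist',s['tool_pos']+R@np.array([x,y,d]),ci)
obs=[(292.3,-22,0),(281.6,-14,0),(236.3,14,0),(223.7,22,0),(206.2,22,26),(256.8,-14,26)]
def f(p,tilt):
    x,d=p[:2];t=p[2] if tilt else 0
    return [P(x+r*np.cos(t)+h*np.sin(t),d-r*np.sin(t)+h*np.cos(t))[1]-v for v,r,h in obs]
for tl in (0,1):
    r=LS(f,[0,5.,0][:2+tl],args=(tl,));print(r.x,np.round(r.fun,1))
im=cv2.imread('pics/w8r.png',0)
x,d=r.x[:2]
for rr in(274,262):print(rr,im[rr,205:305].tolist())
E
```

```text
[-1.26578641 11.35638507] [ 0.4 -0.5  1.2  0.4 -0.8 -1. ]
[-1.73261385 12.52585488 -0.03075089] [ 0.4 -0.6  0.6 -0.4  0.  -0. ]
274 [53, 56, 57, 52, 47, 45, 51, 50, 46, 43, 43, 57, 159, 174, 154, 130, 126, 128, 132, 129, 131, 132, 132, 131, 133, 132, 130, 129, 124, 88, 66, 68, 65, 65, 70, 69, 70, 67, 64, 66, 66, 66, 65, 61, 69, 69, 64, 65, 69, 66, 62, 63, 65, 68, 65, 65, 64, 64, 67, 60, 65, 65, 62, 63, 66, 61, 67, 64, 76, 107, 126, 131, 132, 132, 133, 131, 133, 130, 130, 130, 130, 128, 126, 125, 147, 180, 145, 63, 45, 49, 52, 50, 53, 42, 51, 50, 49, 56, 52, 49]
262 [62, 53, 52, 54, 49, 55, 51, 46, 56, 49, 58, 83, 97, 92, 91, 91, 94, 91, 94, 90, 94, 92, 95, 75, 61, 65, 58, 63, 67, 65, 61, 62, 64, 65, 66, 67, 65, 66, 65, 64, 64, 66, 68, 61, 70, 64, 63, 68, 66, 64, 65, 66, 67, 67, 65, 66, 68, 66, 69, 66, 67, 63, 66, 60, 61, 65, 65, 65, 63, 63, 60, 65, 61, 58, 61, 81, 90, 92, 92, 94, 96, 91, 93, 90, 94, 97, 93, 84, 60, 49, 48, 55, 50, 51, 54, 51, 52, 56, 71, 79]
```

Request:
{"method": "move_arm", "body": {
  "deltas": [
    [[0.004,-0.0035,0],[0,0,0],1],
    [[0,0,0],[0,0,0],1],
    [[0,0,0],[0,0,0],1]
  ]
}}

```text
time: 36.72
tool_pos: [525.0, 323.2, 172.6]
orientation: [-3.137, 0.0, -1.125]
wrist_force: [-0.2, 0.6, -1.0]
grip_width: 41.8
grip_force: 36.0
```

```bash
python3 - <<'E'
from h import *
s=st();ci=arm.camera_info('wrist');im=arm.get_image('wrist');cv2.imwrite('pics/w9.png',im[:,:,::-1])
R=Ro.from_euler('xyz',s['orientation']).as_matrix()
for t in('hub_1','ring_center'): print(t,arm.recognise('wrist',t)[:2])
q=w2pix('wrist',s['tool_pos']+R@np.array([-1.5,0,s['tool_pos'][2]-82]),ci);print('boss wanted at',q)
q2=w2pix('wrist',[519,323,82],ci);print('boss by map',q2)
g=cv2.cvtColor(im,cv2.COLOR_RGB2GRAY)
print(g[185:213,238:272].tolist())
E
```

```text
t 36.72 p [525.  323.2 172.6] rpy [-179.7    0.   -64.5] F [-0.23  0.57 -0.99] w 41.8 q [ 0.45  0.31 -0.16  1.09 -0.   -1.57]
hub_1 [{'point': [257.1, 172.8], 'score': 0.61}, {'point': [254.8, 257.3], 'score': 0.53}]
ring_center [{'point': [253.5, 260.8], 'score': 0.58}]
boss wanted at [255.22038056 205.99901631]
boss by map [262.32549614 207.05591078]
[[143, 142, 143, 140, 145, 145, 145, 137, 109, 89, 97, 97, 99, 99, 98, 109, 106, 90, 76, 84, 92, 94, 76, 79, 78, 79, 84, 93, 107, 105, 97, 98, 97, 93], [147, 144, 143, 145, 145, 145, 146, 132, 100, 90, 93, 93, 99, 99, 95, 92, 86, 67, 57, 57, 60, 63, 61, 59, 62, 61, 62, 80, 94, 106, 100, 101, 96, 97], [130, 125, 125, 124, 120, 120, 123, 112, 94, 91, 98, 96, 99, 94, 79, 67, 64, 64, 67, 76, 90, 88, 88, 83, 73, 74, 66, 60, 68, 87, 92, 100, 96, 95], [101, 101, 102, 95, 96, 95, 93, 95, 89, 93, 97, 104, 93, 76, 65, 67, 79, 82, 86, 97, 97, 99, 99, 97, 95, 86, 88, 72, 63, 61, 69, 91, 97, 96], [94, 94, 93, 94, 94, 94, 95, 98, 89, 94, 101, 108, 85, 61, 64, 79, 90, 94, 96, 97, 97, 96, 98, 96, 97, 99, 97, 91, 79, 61, 63, 77, 102, 101], [100, 98, 10
[... 2866 characters left out ...]
3, 153, 133, 107, 101, 87, 71, 66, 68, 67, 71, 71, 68, 70, 69, 70, 70, 74, 69, 71, 73, 73, 69, 72, 84, 112, 142, 142, 146, 159, 166, 183], [173, 153, 119, 82, 59, 67, 67, 71, 74, 70, 71, 73, 73, 67, 73, 73, 73, 72, 69, 75, 73, 73, 70, 71, 70, 72, 69, 63, 73, 97, 100, 124, 161, 184], [132, 79, 68, 72, 71, 73, 76, 69, 68, 71, 69, 70, 73, 72, 74, 70, 73, 72, 70, 72, 71, 68, 69, 69, 74, 70, 70, 72, 68, 69, 65, 76, 111, 151], [82, 64, 74, 76, 71, 70, 72, 72, 70, 74, 70, 70, 72, 73, 72, 72, 68, 72, 73, 71, 71, 73, 71, 71, 73, 72, 76, 73, 73, 70, 71, 72, 64, 89], [68, 69, 72, 70, 73, 71, 73, 72, 72, 73, 70, 76, 76, 73, 67, 78, 71, 70, 71, 71, 71, 71, 72, 74, 70, 71, 68, 72, 70, 71, 69, 71, 69, 70]]
```

Request:
{"method": "move_arm", "body": {
  "deltas": [
    [[0,0,0],[0,0,0],1],
    [[0,0,0],[0,0,0],1],
    [[0,0,0],[0,0,0],1],
    [[0,0,0],[0,0,0],1],
    [[0,0,0],[0,0,0],1],
    [[0,0,0],[0,0,0],1],
    [[0,0,0],[0,0,0],1],
    [[0,0,0],[0,0,0],1]
  ]
}}

```text
time: 37.53
tool_pos: [523.1, 322.7, 170.0]
orientation: [3.142, -0.0, -1.125]
wrist_force: [-0.4, -0.2, -1.3]
grip_width: 41.7
grip_force: 36.0
```

```bash
cat > dot.py <<'E'
from h import *
s=st();ci=arm.camera_info('wrist');im=arm.get_image('wrist')
R=Ro.from_euler('xyz',s['orientation']).as_matrix()
q=w2pix('wrist',s['tool_pos']+R@np.array([-1.5,0,s['tool_pos'][2]-82]),ci)
g=cv2.cvtColor(im,cv2.COLOR_RGB2GRAY)[170:225,225:285]
c=cv2.HoughCircles(cv2.resize(g,None,fx=4,fy=4,interpolation=cv2.INTER_CUBIC),cv2.HOUGH_GRADIENT,1,20,param1=100,param2=10,minRadius=12,maxRadius=22)
print('wanted',q,'map',w2pix('wrist',[519,323,82],ci))
print('circles',[(225+u/4,170+v/4,r/4) for u,v,r in c[0][:4]] if c is not None else None)
print('\n'.join(''.join('#' if v<85 else ('+' if v<115 else '.') for v in r) for r in g[22:42,15:55]))
E
python3 dot.py
```

```text
t 37.53 p [523.1 322.7 170. ] rpy [180.   -0.  -64.4] F [-0.36 -0.17 -1.26] w 41.7 q [ 0.45  0.31 -0.16  1.09 -0.   -1.57]
wanted [255.19985451 207.18212205] map [259.5144714  207.78532183]
circles [(np.float32(257.125), np.float32(206.875), np.float32(5.05)), (np.float32(248.625), np.float32(183.625), np.float32(4.35)), (np.float32(253.875), np.float32(179.625), np.float32(4.5))]
+++++###++++++++++++++++++##++++++++++++
+++++###+++++++++++++++++++###++++++++++
+++++##+++++++......+++++++##++.........
+++++##+++++...........++++##+..........
.....##+++..............+++##+..........
.....#+++.................++#...........
.....##+...................+#...........
.....#+....................+#...........
.....#+....................+#...........
.....++.....................+...........
...............+##++....................
.............+#######...................
.............########+..................
.............########+..................
............+#########..................
........++++##########+.................
...+++#################++++.............
.###########################+...........
##############################+.........
###############################+........
```

Request:
{"method": "move_arm", "body": {
  "deltas": [
    [[0,0.0022,0],[0,0,0],1],
    [[0,0,0.012],[0,0,0],1],
    [[0,0,0.012],[0,0,0],1],
    [[0,0,0.012],[0,0,0],1],
    [[0,0,0.008],[0,0,0],1],
    [[0,0,0],[0,0,0],1],
    [[0,0,0],[0,0,0],1],
    [[0,0,0],[0,0,0],1]
  ]
}}

```text
time: 38.25
tool_pos: [521.3, 321.8, 125.9]
orientation: [3.142, -0.0, -1.125]
wrist_force: [0.0, 0.6, -0.2]
grip_width: 42.1
grip_force: 36.1
```

Request:
{"method": "move_arm", "body": {
  "deltas": [
    [[0,0,0.005],[0,0,0],1],
    [[0,0,0.005],[0,0,0],1],
    [[0,0,0.004],[0,0,0],1],
    [[0,0,0],[0,0,0],1],
    [[0,0,0],[0,0,0],1]
  ]
}}

```text
time: 38.67
tool_pos: [520.8, 321.6, 111.6]
orientation: [3.141, -0.0, -1.125]
wrist_force: [-0.9, -0.2, -0.5]
grip_width: 42.1
grip_force: 36.1
```

```bash
python3 - <<'E'
from h import *
st();im=arm.get_image('wrist');cv2.imwrite('pics/w10.png',im[:,:,::-1])
g=cv2.cvtColor(im,cv2.COLOR_RGB2GRAY)
print('\n'.join(''.join('#' if v<60 else('*' if v<85 else ('+' if v<115 else '.')) for v in r[::1]) for r in g[205:295:3,205:305]))
E
```

```text
t 38.67 p [520.8 321.6 111.6] rpy [179.9  -0.  -64.4] F [-0.9  -0.22 -0.47] w 42.1 q [ 0.45  0.36 -0.23  0.98 -0.   -1.57]
.................................+**+++++++++.....+++++++++++++++...................................
................................+*+********#****#****#***********+................+.++++++++++++++++
...........................++.++*******************#***#***#******#***++++++++++*+++++++++++++++++++
++++++++++++++++++++++++***#**********#**##**********#********#****#*#****++++++++++++++++++++++++++
+++++++++++++++++++++++******#*##***#*****#**#**#**#*********************##**+++++***+++++++++++++++
++++++++++++++++++++****#***#***#***#**#****#***#*******#*******###*************+*+*++++++++++++++*+
++++++++++++*+++++**#***********************************************##******##*#....................
++++............+*#************#*****++++++++++++++++++++++++**************#***##+..................
................+#***#*********++++++++++++++++++++++++++++++++++++++************#*.................
.+*******####...###******++++++++++++++++++++++++*++++++++++++++++++
[... 1352 characters left out ...]
######.................+**#***#********************#***********+.................*############
###########.....................+********************************++....................+############
##########+..........................++*****#**************++...........................*###########
##########...............................................................................###########
#########................................................................................+##########
########*..................................+++............................................*#########
########...................................................................................#########
```

The boss shows through the bore, centred, with no contact force. Now lowering gently to the vanes.

Request:
{"method": "move_arm", "body": {
  "deltas": [
    [[0,0,0.003],[0,0,0],1],
    [[0,0,0.003],[0,0,0],1],
    [[0,0,0.003],[0,0,0],1],
    [[0,0,0.002],[0,0,0],1],
    [[0,0,0],[0,0,0],1],
    [[0,0,0],[0,0,0],1]
  ]
}}

```text
time: 39.22
tool_pos: [520.9, 321.7, 100.7]
orientation: [3.141, 0.0, -1.125]
wrist_force: [0.0, -0.6, -0.4]
grip_width: 41.8
grip_force: 36.1
```

Request:
{"method": "move_arm", "body": {
  "deltas": [
    [[0,0,0.0015],[0,0,0],1],
    [[0,0,0.0015],[0,0,0],1],
    [[0,0,0],[0,0,0],1],
    [[0,0,0],[0,0,0],1]
  ]
}}

```text
time: 39.55
tool_pos: [521.0, 321.7, 97.9]
orientation: [3.141, -0.0, -1.124]
wrist_force: [-0.0, -0.0, -1.7]
grip_width: 42.0
grip_force: 36.1
```

Request:
{"method": "move_arm", "body": {
  "deltas": [
    [[0,0,0.0015],[0,0,0],1],
    [[0,0,0],[0,0,0],1],
    [[0,0,0],[0,0,0],1]
  ]
}}

```text
time: 39.8
tool_pos: [521.1, 321.7, 96.4]
orientation: [3.141, -0.0, -1.125]
wrist_force: [0.0, 0.3, -0.9]
grip_width: 42.0
grip_force: 36.1
```

Request:
{"method": "move_arm", "body": {
  "deltas": [
    [[0,0,0.0015],[0,0,0],1],
    [[0,0,0],[0,0,0],1],
    [[0,0,0],[0,0,0],1]
  ]
}}

```text
time: 40.05
tool_pos: [521.0, 321.7, 94.9]
orientation: [3.141, -0.0, -1.125]
wrist_force: [-0.7, -0.2, -1.2]
grip_width: 42.0
grip_force: 36.1
```

Request:
{"method": "move_arm", "body": {
  "deltas": [
    [[0,0,0.0015],[0,0,0],1],
    [[0,0,0],[0,0,0],1],
    [[0,0,0],[0,0,0],1]
  ]
}}

```text
time: 40.3
tool_pos: [521.3, 321.8, 94.6]
orientation: [-3.141, -0.0, -1.124]
wrist_force: [-2.5, -0.6, 4.5]
grip_width: 41.9
grip_force: 36.6
```

Contact at 4.5 N: the ring is down on the vanes. Releasing.

Request:
{"method": "move_arm", "body": {
  "deltas": [
    [[0,0,-0.0007],[0,0,0],1],
    [[0,0,0],[0,0,0],0.3],
    [[0,0,0],[0,0,0],-0.3],
    [[0,0,0],[0,0,0],-1],
    [[0,0,0],[0,0,0],-1],
    [[0,0,0],[0,0,0],-1],
    [[0,0,0],[0,0,0],-1],
    [[0,0,0],[0,0,0],-1]
  ]
}}

```text
time: 40.97
tool_pos: [521.1, 321.7, 94.1]
orientation: [3.141, 0.0, -1.125]
wrist_force: [0.7, 1.0, -0.1]
grip_width: 85.4
grip_force: 0.0
```

Request:
{"method": "move_arm", "body": {
  "deltas": [
    [[0,0,-0.01],[0,0,0],-1],
    [[0,0,-0.02],[0,0,0],-1],
    [[0,0,-0.03],[0,0,0],-1],
    [[0,0,-0.03],[0,0,0],-1],
    [[0,0,-0.03],[0,0,0],-1],
    [[0,0,0],[0,0,0],-1],
    [[0,0,0],[0,0,0],-1],
    [[0,0,0],[0,0,0],-1]
  ]
}}

```text
time: 41.63
tool_pos: [521.0, 321.7, 214.5]
orientation: [-3.141, 0.0, -1.125]
wrist_force: [0.4, -0.5, -0.9]
grip_width: 85.5
grip_force: 0.0
```

```bash
python3 - <<'E'
from h import *
s=st();ci=arm.camera_info('wrist');im=arm.get_image('wrist');cv2.imwrite('pics/w11.png',im[:,:,::-1])
print([r for r in arm.recognise('wrist','ring_center')[:2]],'ring expected',w2pix('wrist',[519.5,322.5,88],ci),w2pix('wrist',[519.5,322.5,75],ci))
g=cv2.cvtColor(im,cv2.COLOR_RGB2GRAY)
# rectify at ring top if seated z=88
c=np.array([519.5,322.5])
src=np.float32([w2pix('wrist',[c[0]+a,c[1]+b,88],ci) for a,b in((40,40),(40,-40),(-40,-40),(-40,40))])
w=cv2.warpPerspective(g,cv2.getPerspectiveTransform(src,np.float32([[0,0],[320,0],[320,320],[0,320]])),(320,320))
for rr in(56,88):
    k=cv2.HoughCircles(cv2.medianBlur(w,5),cv2.HOUGH_GRADIENT,1,30,param1=80,param2=12,minRadius=rr-10,maxRadius=rr+10)
    if k is not None: print([(r/4,(c+[(160-v)/4,(160-u)/4]).round(1)) for u,v,r in k[0][:3]])
print('\n'.join(''.join('#' if v<60 else('*' if v<85 else ('+' if v<115 else '.')) for v in r) for r in w[::8,::4]))
E
```

```text
t 41.63 p [521.  321.7 214.5] rpy [-180.     0.   -64.4] F [ 0.36 -0.53 -0.85] w 85.5 q [ 0.45  0.28 -0.11  1.18  0.   -1.57]
[{'point': [247.6, 194.3], 'score': 0.8}] ring expected [256.13041149 191.66700277] [256.04747996 187.41598138]
[(np.float32(14.075), array([522.9, 321.4])), (np.float32(12.45), array([528.4, 314.1])), (np.float32(15.25), array([520.4, 313.4]))]
[(np.float32(20.975), array([522.9, 321.4])), (np.float32(21.45), array([527.1, 314.9]))]
................................++++++..........................................
.................................++++++.........................................
..................................++++++........................................
...................................++++++.......................................
....................................+++++++.....................................
.....................................+++++++....................................
......................................+++++++...................................
.......................................++++++++++++....................
[... 1901 characters left out ...]
......................................+++++++.......
...................................................................+++++++......
....................................................................+++++++.....
......................................................................++++++....
.......................................................................++++++...
........................................................................++++++..
.........................................................................++++++.
..........................................................................++++++
...........................................................................+++++
```

```bash
python3 -c "
from rig import arm
print(arm.sign_off())"
```

```text
the job is handed in; nothing more can be done
None
```

The left blower catches about 195° into its turn (stopped at 3.4 N). The right one ran free for about 455°. The grey ring lies flat on the left impeller's vanes over its hub and is let go, the cutters and pen were not touched, and the job is handed in at about 42 s.

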